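Sound the tang bore and set the saw guide's stop

TASK

The new tool handle in the drill vice has been bored for a tang, but nobody noted how deep. Take the depth rod from the punch stand, slide it gently down the bore until it bottoms (mind the step below the mouth), feel with a light press that it is home and leave it standing there; then read off the depth from the length still showing and slide the saw guide's stop to that distance from the saw slot, within 3 mm. Leave the punches and the hammer alone.

Things in the scene. Friction and masses are not known exactly. Their poses are not given: they have to be found in the camera images.
- rod: depth rod: plain steel rod 8 mm in diameter and 120 mm long with a round knurled knob (18 mm in diameter, 30 mm high) on its upper end, 150 mm overall, about 0.11 kg; dark rings every 10 mm from the tip. At the start it stands upright and loose in any one of the four holes of the stand, tip 15 mm above the bench, so its knob spans 135 to 165 mm above the bench. Origin: centre of the tip (lower end, chamfered 1.5 mm); its z axis runs up the rod to the knob
- rod_knob (a point): middle of the rod's knob, on its axis, 135 mm above the tip; the place to grip
- stand: fixed wooden punch stand, 170 mm (its x) by 52 mm (its y) by 55 mm high, with four blind holes 9.5 mm in diameter and 40 mm deep at x = -60, -20, 20, 60 mm on its centre line. Origin: centre of its underside; z up. The holes without the rod hold punches
- punch1: bystander: dark steel chasing punch standing in a hole of the stand, 7.6 mm thick, 100 mm long, no knob; its top is 115 mm above the bench. Origin: lower end
- punch2: bystander: the same, 96 mm long
- punch3: bystander: the same, 92 mm long
- vice: small grey drill vice, fixed to the bench, 90 mm wide over the jaws, jaws 64 mm high, screw and cross bar towards its -x (out to 135 mm from the origin, up to 47 mm high). Origin: on the bench under the axis of the handle held in the jaws; z up
- handle: turned wooden tool handle with a brass ferrule, clamped upright in the vice, 92 mm long, 29 mm in diameter (ferrule 27 mm). Origin: centre of its lower end, 22 mm above the bench; z up
- bore_mouth (a point): centre of the mouth of the handle's bore, in the plane of its top face, 114 mm above the bench; z up. The bore is vertical and blind: a counterbore 15 mm in diameter and 12 mm deep, then a flat step, then the bore proper, 10 mm in diameter, down to a flat bottom somewhere between 30 and 65 mm below the mouth (different every time, not known beforehand). The depth of the bore is measured from this mouth plane. Rod and handle stand no more than 25 N between them
- jig: saw guide for cutting stock to length, fixed to the bench: aluminium base 240 mm (its x) by 80 mm by 14 mm high, a fence 34 mm high along its +y edge, four dark posts 44 mm high that form the saw slot, and a steel scale with lines every 5 mm (long ones every 10 mm, the first at 10 mm) from the slot. Origin: centre of its underside; z up; the stop slides along its x
- saw_slot (a point): middle of the saw slot, on top of the base: zero of the scale, 75 mm towards -x from the middle of the guide
- stop (a joint): the stop's distance in m from the saw slot to its flat face (the face that looks to the slot); grows as the stop slides along the guide's +x; range 0.015 to 0.115, 0.080 to 0.105 at the start. It drags with about 3.5 N and stays where it is left
- stop_grip (a point): grip point of the steel stop: middle of its upstanding block, 14 mm thick along the guide's x (the slide direction), 30 mm wide along the guide's y, top 85 mm above the bench; the point lies 68 mm above the bench and 7 mm behind the stop's face
- hammer: bystander: hammer lying on the bench beyond the work, 270 mm long, 0.42 kg
There are look-alikes about, which are no part of the job. There is more than one size of the rod; the job needs the smaller. Leave any red look-alike of the vice alone.

How it is judged:
By the outcome, as a careful person would: the job done as asked, in the order asked, and still so for the second after the job is handed in, with the robot touching nothing.
It also fails if it takes over 67 s, if anything falls off the work surface, if the arm or the gripper's body presses on something with over 40 N, if the wrist force passes 120 N, or if a joint passes its speed limit or range.

ROBOT

A 6-joint arm with a two-finger parallel gripper is mounted at the origin on the work surface. World frame = base frame: x ahead of the robot, y to its left, z up, the work surface at z = 0. Lengths are in mm, angles in degrees, forces in N, time in s.
With the tool pointing down it reaches from about 375 to 975 mm from the base axis. Payload 3.8 kg.
Tool frame: the origin (TCP) lies between the finger pads; the fingertips stand 25 mm ahead of it and the grasp point (between the pads) lies 6 mm ahead of it; z points along the fingers, x is the direction in which the jaws open and shut, and the axes are right-handed (so a half turn about z gives the same grasp; the last joint's range is limited). The gripper opens to 85 mm and grips with 20 to 120 N. Pads are 22 mm wide; open, the fingers measure 114 mm over their backs; the gripper's body (76 mm by 85 mm) begins 54 mm behind the grasp point. The pads swing forward as they close: fully open they stand 13 mm farther back than shut.
Start: joints at [74.318, 15.12, 91.902, -0, 72.978, -2.114], TCP at [158.348, 656.159, 256.28] pointing down, gripper open.
Joint ranges: [-150.88, 150.88], [-54.13, 125.18], [17.81, 147.31], [-75.09, 255.09], [0, 152.58], [-146.25, 146.25]. Speed limits (degrees/s): [147.25, 147.25, 180, 180, 180, 180].

INTERFACE

Orientations are given as [roll, pitch, yaw] about the fixed x, y, z axes, in that order (R = Rz(yaw) Ry(pitch) Rx(roll)).
In Python, from workcell import env, snapshot gives the robot as it stands.
- The arm moves only by the tool apply_moves, never from a script. Its arguments are lists of equal length, an entry for each row: "translation": the shift along the tool's x, y, z scaled (see below), a list of three; "twist": the turn about the tool's z scaled (see below). In form: {"translation": [[x, y, z], ...], "twist": [twist, ...]}. A call has 1 to 10 rows; each row shifts and turns the pose as measured when the row begins, along the tool's axes as they then stand; what a row does not reach is not made up. The controller multiplies each number of a shift by 50 mm and each number of a turn by 6 degrees. A row lasts 1/12 s, in which the tool goes at most 41.7 mm and 7.16 degrees, less where a joint would pass 70% of its speed; a pose out of reach is approached as far as the arm can. A call with a number of a shift or a turn outside -1 to 1 is refused whole. A call with a gripper value outside its range is refused whole. "grip" is the closure in counts, from 0 (fully open) to 255 (shut), set as the call begins (left out, the last holds). The fingers move at their own pace and stop on an object; the grip force is fixed at half the most. Time passes only in rows, so rows that do not move let the fingers close. It gives the time, the measured TCP pose, the force and the opening at its end, in the units of the state.
- env.state(): the state, without advancing time (a new reading comes with each control period).
- snapshot(name): name is "side" or "top" or "wrist"; returns a dict with "color" (420x560x3 uint8, red, green, blue), "vfov" (degrees; the focal length in pixels is half the picture's height over the tangent of half this angle, whatever the lens; pixels are square), "cx", "cy" (the principal point, pixels), "pose" (4x4, takes a point from camera to world coordinates). Camera axes: x right, y down, z forward; pixel columns grow to the right and rows downward; lengths in mm; the calibration is good to about 2 mm. A picture is of the moment at which its call begins. There is no depth.
- env.job_done(): hands the job in, once; it reports no verdict.
The state is a dict: "time_s": time; "qpos": joint angles; "qvel": joint speeds; "joint_torque": joint torques, N m; "ee_pos": TCP position; "ee_rot": TCP orientation; "contact_force": force on the tool from outside, world axes, zero at the start; "torque": the same for the moment, N m; "width": finger opening in mm.
Only numpy, scipy, OpenCV 4.12 (cv2) and the standard library are available. Lean on these libraries where they do the work, as an engineer would, in place of code of your own. Each camera call takes 0.05 s, during which the arm holds its last target.

## Working session

There is one attempt and no reset: what is moved stays moved. The work goes in short steps, Python scripts to look and compute and a tool call to move; the robot and the scene stay as the last step left them, time stands still between calls to the robot, and variables do not carry over. Pictures are saved under pics/ and viewed, and the job is handed in when it is done.

Besides the shell and the picture viewer there is one more tool, called as name(argument=value, ...), one argument or row to a line, values as JSON. apply_moves: Moves the arm, as the interface text tells. Its arguments: {"type":"object","properties":{"translation":{"type":"array"},"twist":{"type":"array"},"grip":{"type":"number"}},"required":["translation","twist"]}

```bash
ls; mkdir -p pics; cat > h.py <<'E'
import numpy as np, cv2, pickle, os
from workcell import env, snapshot
def snap(name, fn):
    s=snapshot(name); pickle.dump(s,open(f'pics/{fn}.pkl','wb'))
    cv2.imwrite(f'pics/{fn}.png', s['color'][:,:,::-1]); return s
def load(fn): return pickle.load(open(f'pics/{fn}.pkl','rb'))
def crop(fn,x0,y0,x1,y1,k):
    im=load(fn)['color'][y0:y1,x0:x1,::-1]
    cv2.imwrite(f'pics/{fn}_c{x0}_{y0}.png', cv2.resize(im,None,fx=k,fy=k,interpolation=cv2.INTER_CUBIC))
def ray(s,u,v):
    f=s['color'].shape[0]/2/np.tan(np.radians(s['vfov'])/2)
    P=np.array(s['pose']); d=P[:3,:3]@np.array([(u-s['cx'])/f,(v-s['cy'])/f,1]); return P[:3,3],d
def atz(s,u,v,z):
    o,d=ray(s,u,v); return o+d*(z-o[2])/d[2]
def proj(s,p):
    f=s['color'].shape[0]/2/np.tan(np.radians(s['vfov'])/2)
    P=np.array(s['pose']); c=P[:3,:3].T@(np.array(p)-P[:3,3]); return c[0]/c[2]*f+s['cx'],c[1]/c[2]*f+s['cy']
def tri(obs):
    A=np.zeros((3,3));b=np.zeros(3);L=[]
    for s,u,v in obs:
        o,d=ray(s,u,v);d=d/np.linalg.norm(d);M=np.eye(3)-np.outer(d,d);A+=M;b+=M@o;L.append((o,M))
    p=np.linalg.solve(A,b); return p,[np.linalg.norm(M@(p-o)) for o,M in L]
E
python3 - <<'E'
from h import *
for n in ['side','top','wrist']:
    s=snap(n,n+'0'); print(n,s['vfov'],s['cx'],s['cy'],np.round(s['pose'],3).tolist())
print(env.state())
E
```

```text
pics
side 46.33299056891203 283.17965265350483 210.67858450456353 [[-0.776, -0.458, 0.434, 190.052], [-0.63, 0.547, -0.551, 553.443], [0.015, -0.701, -0.713, 793.807], [0.0, 0.0, 0.0, 1.0]]
top 48.7628218619447 280.19246631184745 206.85458848795423 [[0.016, -0.995, 0.095, 486.719], [-1.0, -0.014, 0.021, -8.713], [-0.02, -0.096, -0.995, 1245.782], [0.0, 0.0, 0.0, 1.0]]
wrist 68.65874339479772 283.64760892830014 211.88737379685884 [[0.235, 0.923, 0.305, 79.722], [0.972, -0.223, -0.075, 673.998], [-0.001, 0.314, -0.949, 371.576], [0.0, 0.0, 0.0, 1.0]]
{'time_s': 0.15, 'qpos': array([ 7.43196394e+01,  1.51597471e+01,  9.19616104e+01,  2.45060090e-03,
        7.29778299e+01, -2.11446939e+00]), 'qvel': array([-0.0283915 , -0.12811757, -0.23646394,  0.02076905,  0.02849706,
        0.00490511]), 'joint_torque': array([-1.11964884e-03, -5.15899658e+01, -3.67960382e+01, -2.10493463e-04,
        8.01068440e-03, -4.03700471e-05]), 'ee_pos': array([158.18457122, 655.6796881 , 255.25781372]), 'ee_rot': array([-1.79994000e+02,  9.90335578e-02,  7.64333945e+01]), 'contact_force': array([1.582873  , 0.00173213, 0.21039522]), 'torque': array([0.00617332, 0.04027711, 0.00803077]), 'width': 85.38315760675378}
```

View pics/side0.png

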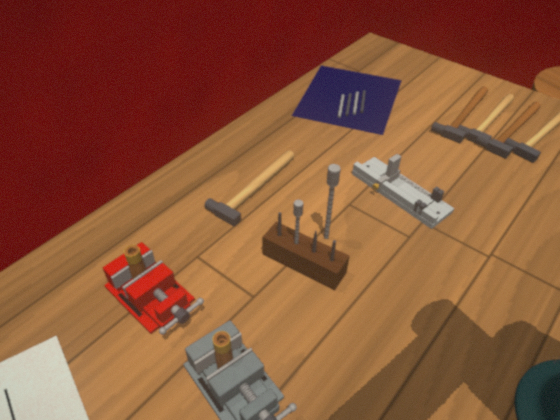

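View pics/top0.png

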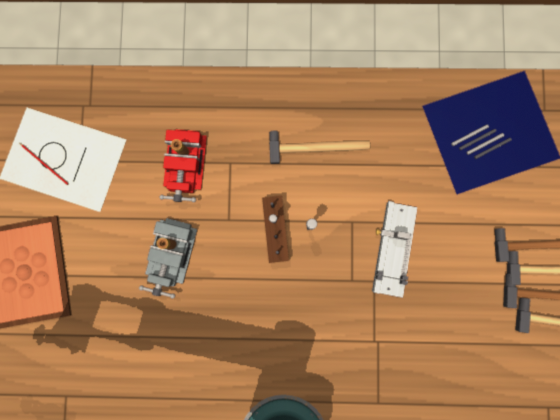

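View pics/wrist0.png

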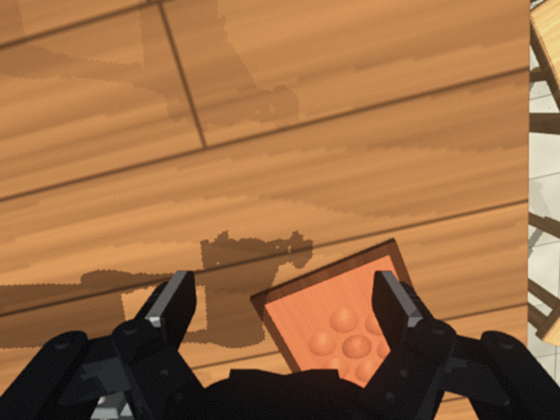

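The side view shows two knobbed rods: the small one standing in the stand (side 298,207; top 273,218), and a bigger one standing free on the bench (side 333,175; top 312,224). There are also two vices, grey (side 225,370) and red (side 145,285). The small rod in the stand and the grey vice fit the description, and I'll confirm that in enlarged crops.

```bash
python3 - <<'E'
from h import *
crop('side0',180,150,370,420,3) if 0 else None
crop('side0',250,150,390,290,5)
crop('side0',180,300,300,420,5)
crop('side0',340,140,460,230,6)
crop('top0',240,180,330,270,6)
crop('top0',140,205,210,300,6)
crop('top0',365,190,425,305,5)
E
```

```text
(no output)
```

View pics/side0_c250_150.png

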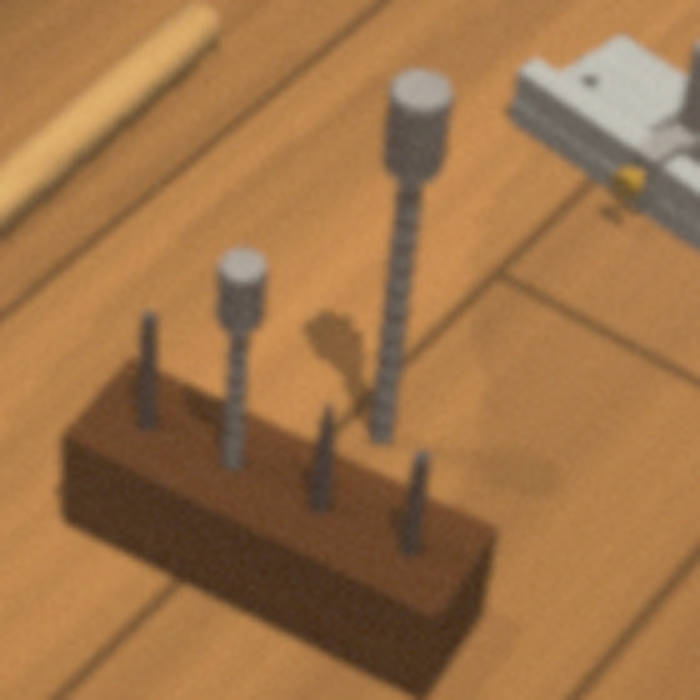

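View pics/side0_c180_300.png

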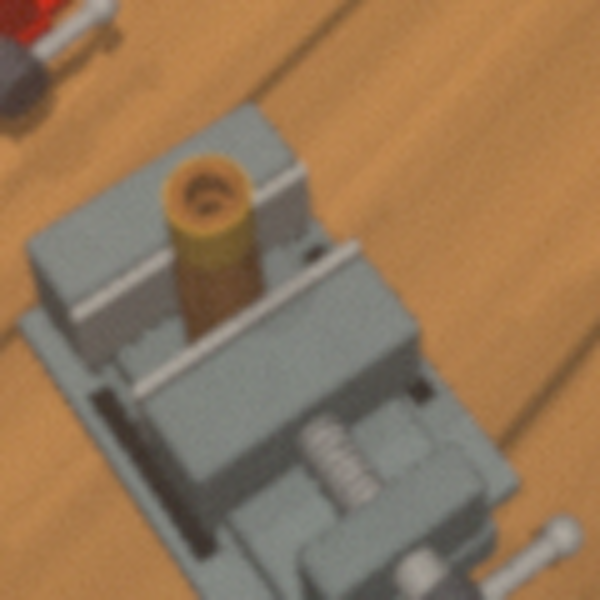

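View pics/side0_c340_140.png

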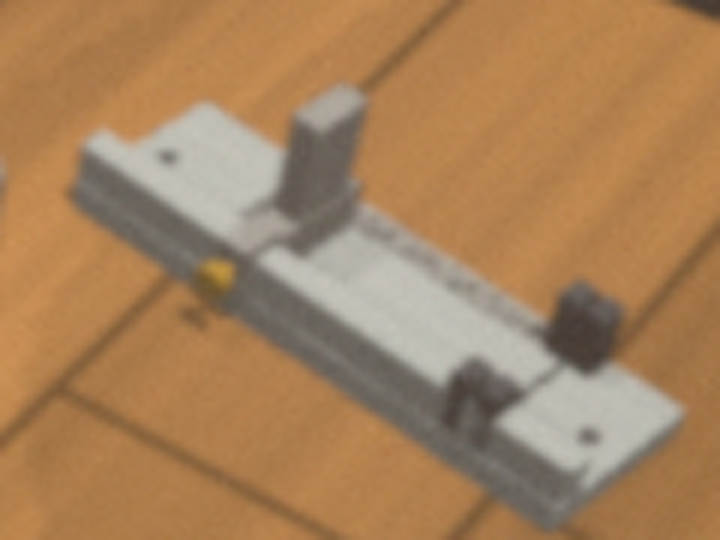

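View pics/top0_c240_180.png

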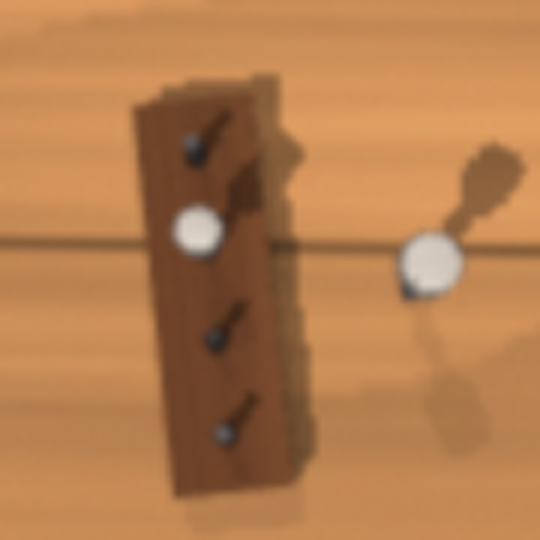

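View pics/top0_c140_205.png

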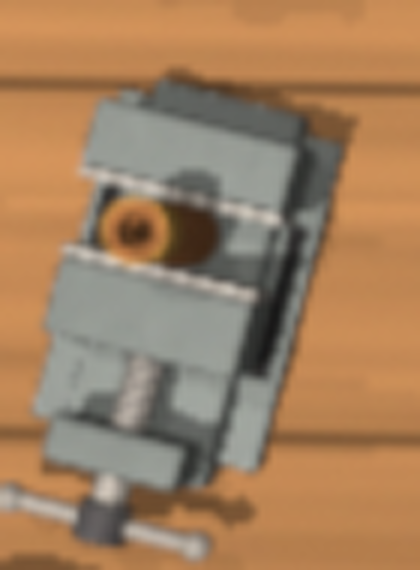

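View pics/top0_c365_190.png

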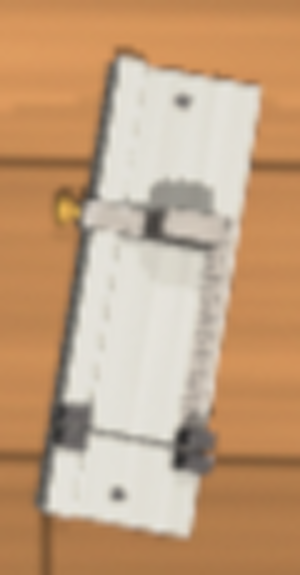

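```bash
python3 - <<'E'
from h import *
S=load('side0');T=load('top0')
def c(x,y,x0,y0,k): return x0+(x+.5)/k-.5, y0+(y+.5)/k-.5
print('knobtop',atz(S,*c(243,262,250,150,5),165),atz(T,*c(198,230,240,180,6),165),tri([(S,*c(243,262,250,150,5)),(T,*c(198,230,240,180,6))]))
print('bore',atz(S,*c(207,195,180,300,5),114),atz(T,*c(136,231,140,205,6),114),tri([(S,*c(207,195,180,300,5)),(T,*c(136,231,140,205,6))]))
print('stand',[atz(T,*c(x,y,240,180,6),55).round(1) for x,y in [(133,106),(257,94),(300,483),(175,497)]])
# punches tops
print('stop top',atz(S,*c(330,108,340,140,6),85),atz(T,*c(195,225,365,190,5),85))
print('jig corners z14', [atz(T,*c(x,y,365,190,5),14).round(1) for x,y in [(261,87),(191,537)]],[atz(S,*c(x,y,340,140,6),14).round(1) for x,y in [(685,410),(205,102)]])
print('slot', [atz(T,*c(x,y,365,190,5),14).round(1) for x,y in [(90,432),(180,443)]],[atz(S,*c(x,y,340,140,6),14).round(1) for x,y in [(497,408),(563,372)]])
E
```

```text
knobtop [565.50444022  32.83487086 165.        ] [563.9328663   31.68608058 165.        ] (array([564.77922938,  32.19829156, 164.75781544]), [np.float64(0.9666744494842497), np.float64(0.9666744494842647)])
bore [502.67920917 304.80600368 114.        ] [501.87265747 302.75082028 114.        ] (array([502.6292817 , 303.75254726, 112.36499114]), [np.float64(0.9055341936971885), np.float64(0.9055341936971888)])
stand [array([625. ,  64.8,  55. ]), array([631. ,  11.4,  55. ]), array([464.5,  -9.5,  55. ]), array([457.7,  43.6,  55. ])]
stop top [ 533.43117805 -288.610549     85.        ] [ 532.79628283 -292.39474141   85.        ]
jig corners z14 [array([ 609.4, -345.3,   14. ]), array([ 372.9, -306.2,   14. ])] [array([ 374.6, -302.7,   14. ]), array([ 610. , -342.5,   14. ])]
slot [array([ 426.3, -254. ,   14. ]), array([ 421.4, -300.9,   14. ])] [array([ 429.6, -258. ,   14. ]), array([ 419.5, -291.8,   14. ])]
```

The crops confirm it. The small rod (knob top at side 298.6,202.4 and top 273,218.3) stands in the stand's hole with ringed shaft. The free-standing one at top (312,224) is clearly larger. The grey vice's bore mouth is at side (221.4,339) and top (162.7,243.5). Next I'll plan the approach.

```bash
cat >> h.py <<'E'
def plan(x,y,z,yaw,n=None,step=0.8):
    st=env.state(); p=np.array(st['ee_pos']);R=st['ee_rot'];ps=R[2]
    d=np.array([x,y,z])-p; dy=(yaw-ps+180)%360-180
    N=n or int(np.ceil(max(np.linalg.norm(d)/(50*step),abs(dy)/6)))
    print('t',round(st['time_s'],2),'pos',p.round(2),'rot',np.round(R,2),'F',np.round(st['contact_force'],2),'w',round(st['width'],1),'d',d.round(2),'dyaw',round(dy,2),'N',N)
    tr=[]
    for i in range(N):
        a=np.radians(ps+dy*i/N);c,s=np.cos(a),np.sin(a);q=d/N/50
        tr.append([round(c*q[0]+s*q[1],3),round(s*q[0]-c*q[1],3),round(-q[2],3)])
    print(tr); print([round(-dy/N/6,3)]*N)
E
python3 - <<'E'
from h import *
plan(564.8,32.2,240,7.2)
S=load('side0');T=load('top0')
print(tri([(S,250+421/5,150+90/5),(T,240+431/6,180+264/6)]))
E
```

```text
t 0.15 pos [158.18 655.68 255.26] rot [-1.7999e+02  1.0000e-01  7.6430e+01] F [1.58 0.   0.21] w 85.4 d [ 406.62 -623.48  -15.26] dyaw -69.23 N 19
[[np.float64(-0.538), np.float64(0.57), np.float64(0.016)], [np.float64(-0.5), np.float64(0.603), np.float64(0.016)], [np.float64(-0.461), np.float64(0.634), np.float64(0.016)], [np.float64(-0.42), np.float64(0.662), np.float64(0.016)], [np.float64(-0.377), np.float64(0.687), np.float64(0.016)], [np.float64(-0.332), np.float64(0.71), np.float64(0.016)], [np.float64(-0.287), np.float64(0.729), np.float64(0.016)], [np.float64(-0.24), np.float64(0.746), np.float64(0.016)], [np.float64(-0.192), np.float64(0.76), np.float64(0.016)], [np.float64(-0.143), np.float64(0.77), np.float64(0.016)], [np.float64(-0.094), np.float64(0.778), np.float64(0.016)], [np.float64(-0.044), np.float64(0.782), np.float64(0.016)], [np.float64(0.006), np.float64(0.784), np.float64(0.016)], [np.float64(0.055), np.float64(0.782), np.float64(0.016)], [np.float64(0.105), np.float64(0.776), np.float64(0.016)], [np.float64(0.154), np.float64(0.768), np.float64(0.016)], [np.float64(0.203), np.float64(0.757), np.float64(0.016)], [np.float64(0.25), np.float64(0.743), np.float64(0.016)], [np.float64(0.297), np.float64(0.725), np.float64(0.016)]]
[np.float64(0.607), np.float64(0.607), np.float64(0.607), np.float64(0.607), np.float64(0.607), np.float64(0.607), np.float64(0.607), np.float64(0.607), np.float64(0.607), np.float64(0.607), np.float64(0.607), np.float64(0.607), np.float64(0.607), np.float64(0.607), np.float64(0.607), np.float64(0.607), np.float64(0.607), np.float64(0.607), np.float64(0.607)]
(array([550.4082361 , -58.07328865, 195.12794146]), [np.float64(1.3128790870673954), np.float64(1.3128790870672142)])
```

apply_moves(
  translation=[
    [-0.54, 0.57, 0],
    [-0.5, 0.6, 0],
    [-0.46, 0.63, 0],
    [-0.42, 0.66, 0],
    [-0.38, 0.69, 0],
    [-0.33, 0.71, 0],
    [-0.29, 0.73, 0],
    [-0.24, 0.75, 0],
    [-0.19, 0.76, 0],
    [-0.14, 0.77, 0],
  ],
  twist=[0.6, 0.6, 0.6, 0.6, 0.6, 0.6, 0.6, 0.6, 0.6, 0.6],
  grip=110,
)

```text
time_s: 0.98
ee_pos: [371.7, 317.6, 249.5]
ee_rot: [180.0, 0.3, 39.6]
contact_force: [0.9, 0.6, 0.4]
width: 48.4
```

```bash
sed -i 's/tr.append(\[round(\(.*\),3),round(\(.*\),3),round(-q\[2\],3)\])/tr.append([float(round(v,3)) for v in (\1,\2,-q[2])])/; s/round(-dy\/N\/6,3)/float(round(-dy\/N\/6,3))/' h.py; python3 -c "
from h import *
plan(564.8,32.2,240,7.2)"
```

```text
t 0.98 pos [371.67 317.59 249.53] rot [179.98   0.34  39.56] F [0.9  0.64 0.45] w 48.4 d [ 193.13 -285.39   -9.53] dyaw -32.36 N 9
[[-0.073, 0.762, 0.021], [-0.025, 0.765, 0.021], [0.023, 0.765, 0.021], [0.071, 0.762, 0.021], [0.119, 0.757, 0.021], [0.166, 0.748, 0.021], [0.212, 0.736, 0.021], [0.258, 0.721, 0.021], [0.303, 0.703, 0.021]]
[0.599, 0.599, 0.599, 0.599, 0.599, 0.599, 0.599, 0.599, 0.599]
```

apply_moves(
  translation=[
    [-0.07, 0.76, 0],
    [-0.02, 0.76, 0],
    [0.02, 0.76, 0],
    [0.07, 0.76, 0],
    [0.12, 0.76, 0],
    [0.17, 0.75, 0],
    [0.21, 0.74, 0],
    [0.26, 0.72, 0],
    [0.3, 0.7, 0],
    [0, 0, 0],
  ],
  twist=[0.6, 0.6, 0.6, 0.6, 0.6, 0.6, 0.6, 0.6, 0.6, 0],
)

```text
time_s: 1.82
ee_pos: [568.0, 7.2, 248.8]
ee_rot: [179.7, 0.1, 5.0]
contact_force: [0.2, 0.4, 0.8]
width: 48.4
```

```bash
python3 -c "
from h import *
snap('wrist','w1');
plan(564.8,32.2,200,7.2)"
```

```text
t 1.87 pos [566.42   9.41 248.48] rot [179.79   0.26   5.15] F [ 0.36  0.39 -0.4 ] w 48.8 d [ -1.62  22.79 -48.48] dyaw 2.05 N 2
[[0.004, -0.228, 0.485], [0.008, -0.228, 0.485]]
[-0.171, -0.171]
```

View pics/w1.png

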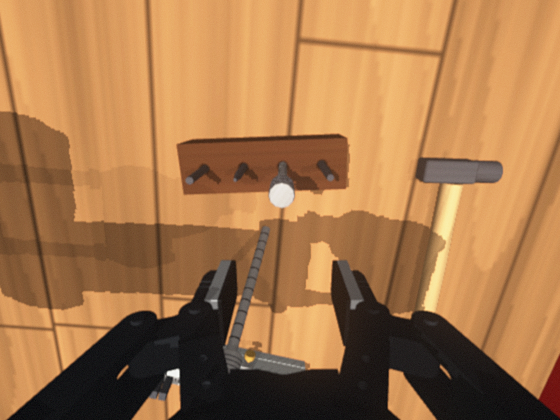

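The wrist view shows the small rod's knob top at (282,194), with punches on both sides of it. The big rod leans into view at lower left, clear below the fingers.

```bash
python3 -c "
from h import *
W=load('w1');print(atz(W,281.5,194,165))
plan(564.8,32.2,200,7.2,n=2)"
```

```text
[563.99510121  33.18164967 165.        ]
t 1.87 pos [566.42   9.41 248.48] rot [179.79   0.26   5.15] F [ 0.36  0.39 -0.4 ] w 48.8 d [ -1.62  22.79 -48.48] dyaw 2.05 N 2
[[0.004, -0.228, 0.485], [0.008, -0.228, 0.485]]
[-0.171, -0.171]
```

apply_moves(
  translation=[
    [0, -0.23, 0.1],
    [0, -0.22, 0.1],
    [0, 0, 0.1],
    [0, 0, 0],
  ],
  twist=[-0.15, -0.15, 0, 0],
)

```text
time_s: 2.2
ee_pos: [561.6, 36.3, 230.6]
ee_rot: [179.9, 0.4, 7.2]
contact_force: [-0.4, 0.1, 0.9]
width: 48.7
```

```bash
python3 -c "
from h import *
snap('wrist','w2');
plan(564.8,32.2,144,7.2)"
```

```text
t 2.25 pos [561.6   36.52 230.98] rot [179.97   0.44   7.25] F [-0.08  0.71 -0.54] w 48.7 d [  3.2   -4.32 -86.98] dyaw -0.05 N 3
[[0.018, 0.031, 0.58], [0.018, 0.031, 0.58], [0.018, 0.031, 0.58]]
[0.003, 0.003, 0.003]
```

View pics/w2.png

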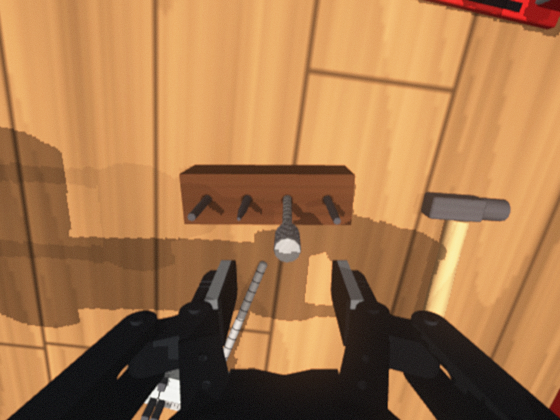

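```bash
python3 -c "
from h import *
W=load('w2');print(atz(W,287,249,165))
plan(564.5,32.7,185,7.2,n=3)"
```

```text
[563.82651888  31.00555839 165.        ]
t 2.25 pos [561.6   36.52 230.98] rot [179.97   0.44   7.25] F [-0.08  0.71 -0.54] w 48.7 d [  2.9   -3.82 -45.98] dyaw -0.05 N 3
[[0.016, 0.028, 0.307], [0.016, 0.028, 0.307], [0.016, 0.028, 0.307]]
[0.003, 0.003, 0.003]
```

apply_moves(
  translation=[
    [0.02, 0.03, 0.3],
    [0.02, 0.03, 0.3],
    [0.02, 0.02, 0.3],
    [0, 0, 0],
    [0, 0, 0],
  ],
  twist=[0, 0, 0, 0, 0],
)

```text
time_s: 2.67
ee_pos: [563.7, 38.8, 186.4]
ee_rot: [179.9, 0.3, 7.9]
contact_force: [-0.2, 0.4, -0.0]
width: 48.4
```

```bash
python3 -c "
from h import *
plan(564.5,32.7,156,7.2,n=3)"
```

```text
t 2.67 pos [563.66  38.78 186.37] rot [179.94   0.26   7.88] F [-0.19  0.43 -0.03] w 48.4 d [  0.84  -6.08 -30.37] dyaw -0.68 N 3
[[-0.0, 0.041, 0.202], [0.0, 0.041, 0.202], [0.0, 0.041, 0.202]]
[0.038, 0.038, 0.038]
```

apply_moves(
  translation=[
    [0, 0.12, 0],
    [0, 0, 0],
    [0, 0, 0],
  ],
  twist=[0.1, 0, 0],
)

```text
time_s: 2.92
ee_pos: [564.8, 33.6, 188.4]
ee_rot: [179.9, 0.2, 7.4]
contact_force: [0.1, -0.4, 0.3]
width: 48.6
```

```bash
python3 -c "
from h import *
plan(564.4,32.3,156,7.2,n=3)"
```

```text
t 2.92 pos [564.77  33.58 188.4 ] rot [1.7992e+02 1.6000e-01 7.3600e+00] F [ 0.15 -0.45  0.33] w 48.6 d [ -0.37  -1.28 -32.4 ] dyaw -0.16 N 3
[[-0.004, 0.008, 0.216], [-0.004, 0.008, 0.216], [-0.004, 0.008, 0.216]]
[0.009, 0.009, 0.009]
```

apply_moves(
  translation=[
    [0, 0.02, 0.22],
    [0, 0, 0.22],
    [0, 0, 0.18],
    [0, 0, 0],
    [0, 0, 0],
  ],
  twist=[0, 0, 0, 0, 0],
)

```text
time_s: 3.33
ee_pos: [566.3, 32.0, 156.5]
ee_rot: [179.9, -0.1, 7.3]
contact_force: [-0.6, -0.5, -0.2]
width: 48.4
```

```bash
python3 -c "
from h import *
snap('wrist','w3');crop('w3',180,200,400,420,3)
plan(564.4,32.3,156,7.2,n=1)"
```

```text
t 3.38 pos [565.86  32.   156.18] rot [ 1.799e+02 -3.000e-02  7.310e+00] F [ 0.32 -0.66  0.31] w 48.8 d [-1.46  0.3  -0.18] dyaw -0.11 N 1
[[-0.028, -0.01, 0.004]]
[0.019]
```

View pics/w3_c180_200.png

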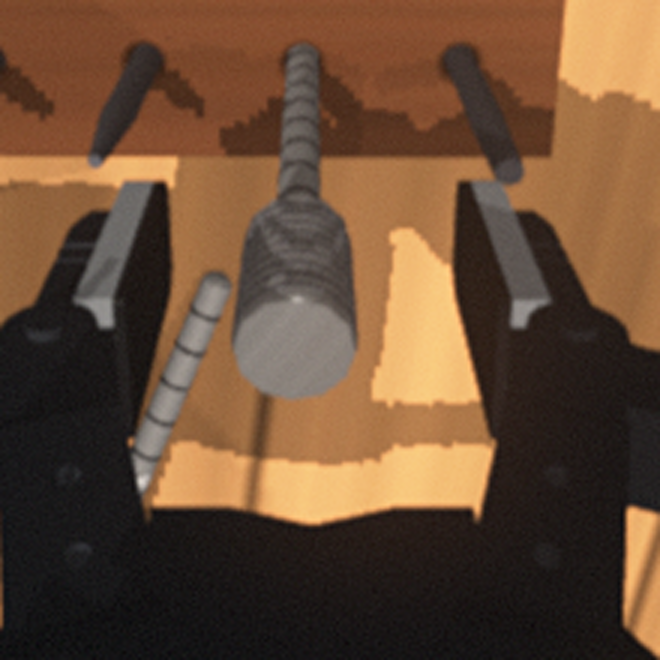

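The wrist crop shows the knob between the pads, about 2 mm left of centre, with both punches clear of the fingertips. I'll nudge over and close.

apply_moves(
  translation=[
    [-0.035, 0, 0],
    [0, 0, 0],
  ],
  twist=[0, 0],
)

```text
time_s: 3.55
ee_pos: [563.9, 31.7, 155.8]
ee_rot: [179.9, 0.0, 7.3]
contact_force: [-0.6, -0.2, -0.4]
width: 48.9
```

apply_moves(
  translation=[
    [0, 0, 0],
    [0, 0, 0],
    [0, 0, 0],
    [0, 0, 0],
  ],
  twist=[0, 0, 0, 0],
  grip=255,
)

```text
time_s: 3.88
ee_pos: [564.4, 31.8, 156.8]
ee_rot: [179.9, -0.1, 7.3]
contact_force: [-0.5, 0.6, -0.8]
width: 16.6
```

```bash
python3 -c "
from h import *
snap('wrist','w4');crop('w4',180,200,400,420,3)
plan(564.4,32.3,240,7.2,n=4)"
```

```text
t 3.93 pos [564.34  31.75 156.78] rot [ 1.7989e+02 -7.0000e-02  7.3100e+00] F [ 0.44 -0.09 -1.11] w 16.5 d [6.000e-02 5.500e-01 8.322e+01] dyaw -0.11 N 4
[[0.001, -0.003, -0.416], [0.001, -0.003, -0.416], [0.001, -0.003, -0.416], [0.001, -0.003, -0.416]]
[0.004, 0.004, 0.004, 0.004]
```

View pics/w4_c180_200.png

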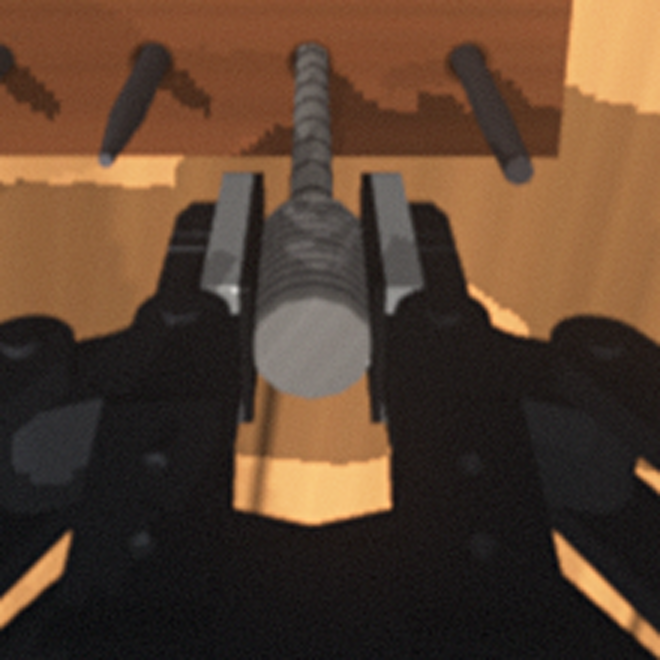

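The wrist crop shows the knob held between the pads with the width stopped at 16.5 mm. Lifting.

apply_moves(
  translation=[
    [0, 0, -0.2],
    [0, 0, -0.3],
    [0, 0, -0.4],
    [0, 0, -0.4],
    [0, 0, -0.4],
    [0, 0, -0.4],
    [0, 0, -0.3],
    [0, 0, -0.2],
    [0, 0, 0],
  ],
  twist=[0, 0, 0, 0, 0, 0, 0, 0, 0],
)

```text
time_s: 4.68
ee_pos: [564.3, 32.1, 295.9]
ee_rot: [179.9, -0.2, 7.3]
contact_force: [-0.3, -0.6, -1.6]
width: 16.2
```

```bash
python3 -c "
from h import *
plan(502.4,303.8,290,7.2,step=0.65)"
```

```text
t 4.68 pos [564.33  32.1  295.94] rot [179.88  -0.24   7.32] F [-0.34 -0.6  -1.64] w 16.2 d [-61.93 271.7   -5.94] dyaw -0.12 N 9
[[-0.06, -0.616, 0.013], [-0.06, -0.616, 0.013], [-0.06, -0.616, 0.013], [-0.06, -0.616, 0.013], [-0.06, -0.616, 0.013], [-0.06, -0.616, 0.013], [-0.06, -0.616, 0.013], [-0.061, -0.616, 0.013], [-0.061, -0.616, 0.013]]
[0.002, 0.002, 0.002, 0.002, 0.002, 0.002, 0.002, 0.002, 0.002]
```

apply_moves(
  translation=[
    [-0.03, -0.3, 0],
    [-0.06, -0.6, 0],
    [-0.06, -0.6, 0],
    [-0.06, -0.6, 0],
    [-0.06, -0.6, 0],
    [-0.06, -0.6, 0],
    [-0.06, -0.6, 0],
    [-0.06, -0.6, 0],
    [-0.03, -0.3, 0],
    [0, 0, 0],
  ],
  twist=[0, 0, 0, 0, 0, 0, 0, 0, 0, 0],
)

```text
time_s: 5.52
ee_pos: [505.2, 273.9, 288.0]
ee_rot: [179.7, 0.2, 7.0]
contact_force: [0.3, 0.2, -0.7]
width: 16.3
```

```bash
python3 -c "
from h import *
plan(502.4,303.8,275,7.2,step=0.65)"
```

```text
t 5.52 pos [505.19 273.94 288.03] rot [179.68   0.24   6.95] F [ 0.28  0.19 -0.72] w 16.3 d [ -2.79  29.86 -13.03] dyaw 0.25 N 2
[[0.008, -0.3, 0.13], [0.009, -0.3, 0.13]]
[-0.02, -0.02]
```

apply_moves(
  translation=[
    [0, -0.25, 0.05],
    [0, -0.25, 0.05],
    [0, -0.1, 0],
    [0, 0, 0],
    [0, 0, 0],
  ],
  twist=[0, 0, 0, 0, 0],
)

```text
time_s: 5.93
ee_pos: [499.8, 303.3, 278.6]
ee_rot: [179.4, 0.6, 7.1]
contact_force: [0.2, -0.6, -1.2]
width: 16.5
```

```bash
python3 -c "
from h import *
plan(502.4,303.8,275,7.2,step=0.65)
for n in ['side','top','wrist']: snap(n,n+'5')
crop('side5',160,230,310,400,4)
crop('top5',100,180,230,300,5)
crop('wrist5',180,100,400,420,3) if 0 else None
"
```

```text
t 5.93 pos [499.82 303.31 278.64] rot [179.4    0.58   7.08] F [ 0.15 -0.62 -1.17] w 16.5 d [ 2.58  0.49 -3.64] dyaw 0.12 N 1
[[0.052, -0.003, 0.073]]
[-0.02]
```

View pics/side5_c160_230.png

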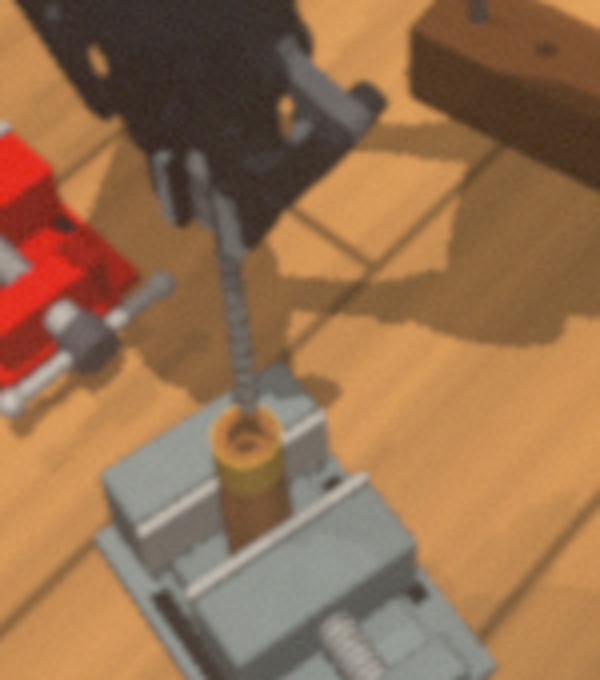

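View pics/wrist5.png

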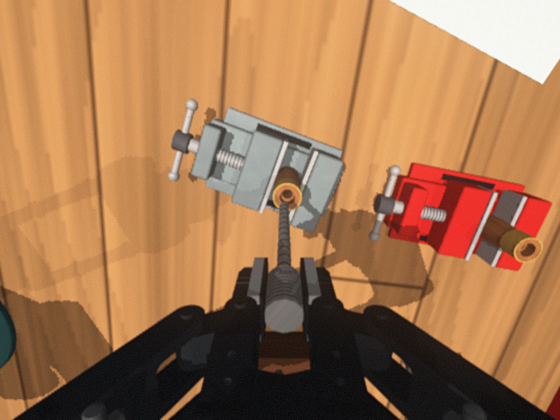

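View pics/top5_c100_180.png

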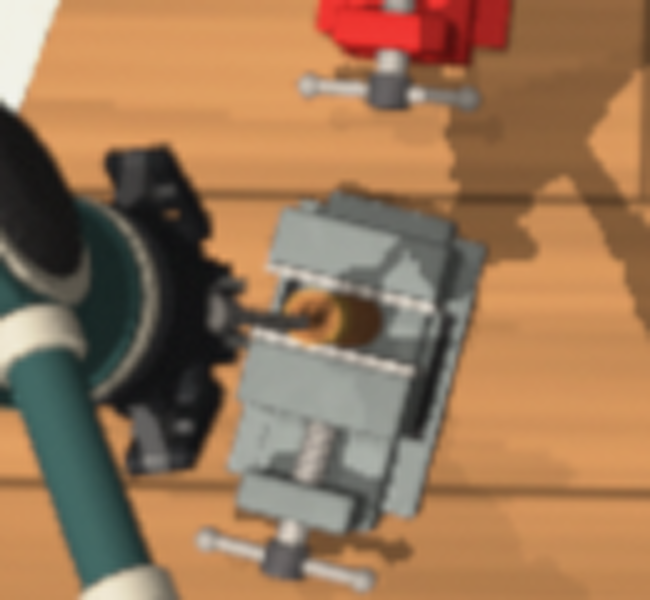

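```bash
python3 -c "
from h import *
S,T,W=[load(n) for n in ('side5','top5','wrist5')]
crop('side5',200,310,250,360,12)
crop('wrist5',250,160,325,235,9)
crop('top5',140,220,190,260,12)
for s in (S,T,W):
  print('mouth',np.round(proj(s,[502.4,303.8,114]),1),'tip nominal',np.round(proj(s,[499.8,303.3,137]),1))
"
```

```text
mouth [221.6 338.3] tip nominal [221.9 331.1]
mouth [161.8 242.9] tip nominal [159.4 243.8]
mouth [287.9 197. ] tip nominal [285.  204.4]
```

View pics/side5_c200_310.png

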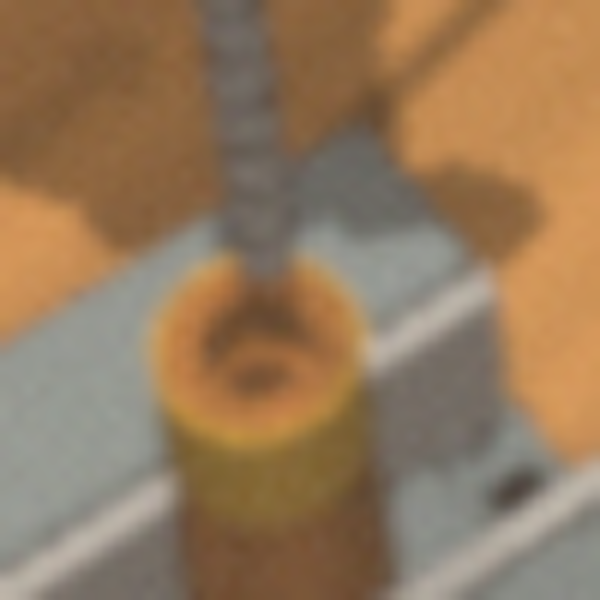

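View pics/wrist5_c250_160.png

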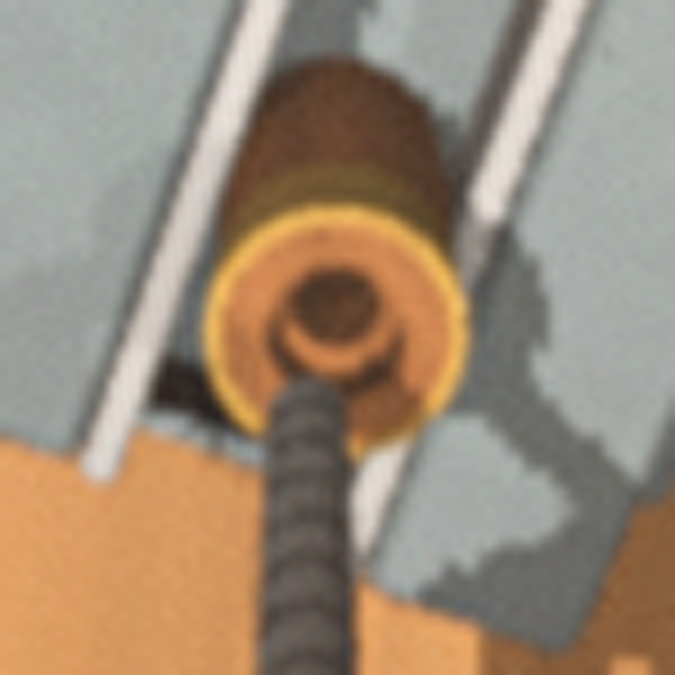

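View pics/top5_c140_220.png

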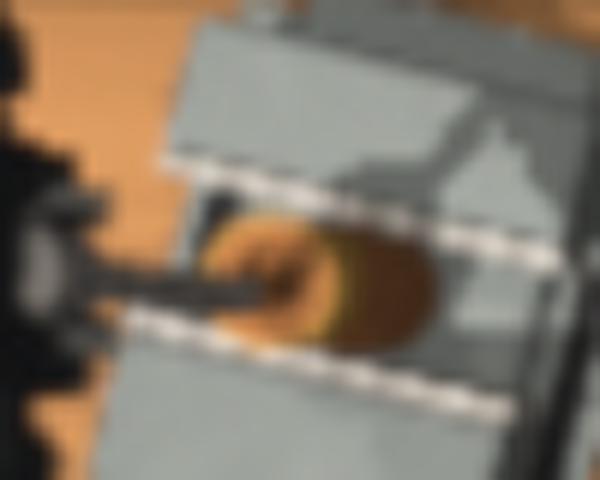

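```bash
python3 -c "
from h import *
S,T,W=[load(n) for n in ('side5','top5','wrist5')]
m=[(S,221.2,338.3),(T,162.3,243.0),(W,287.0,196.0)]
t=[(S,221.5,331.7),(T,160.6,244.0),(W,283.8,203.8)]
for a,z in ((m,114),(t,137)):
  print([atz(*o,z).round(1)[:2].tolist() for o in a], tri(a))
from scipy.optimize import least_squares
print(env.state()['ee_pos'],env.state()['ee_rot'])
"
```

```text
[[502.8, 304.2], [502.1, 302.6], [501.4, 304.7]] (array([502.25563424, 303.73938852, 112.74382058]), [np.float64(1.038697777847955), np.float64(0.7475492768183519), np.float64(0.9714667993731455)])
[[499.6, 304.4], [499.3, 300.3], [498.7, 303.8]] (array([499.76697219, 302.3804238 , 133.36052446]), [np.float64(1.6443655262300185), np.float64(1.0973752465546565), np.float64(1.0239839406443685)])
[500.11325175 303.05739017 279.13013044] [179.43056374   0.53310142   7.02314148]
```

apply_moves(
  translation=[
    [0.05, -0.015, 0.1],
    [0, 0, 0.1],
    [0, 0, 0.06],
    [0, 0, 0],
    [0, 0, 0],
  ],
  twist=[0, 0, 0, 0, 0],
)

```text
time_s: 6.5
ee_pos: [503.7, 302.0, 265.3]
ee_rot: [179.4, 0.5, 6.9]
contact_force: [-0.1, -0.7, -1.4]
width: 16.4
```

```bash
python3 -c "
from h import *
plan(502.4,304.2,260,7.2,n=1)
for n in ['side','top','wrist']: snap(n,n+'6')
crop('side6',200,310,250,360,12)
crop('wrist6',250,150,325,225,8)
crop('top6',140,220,190,260,12)
a=cv2.imread('pics/side6_c200_310.png');b=cv2.imread('pics/top6_c140_220.png')
"
```

```text
t 6.5 pos [503.65 302.01 265.32] rot [179.42   0.46   6.86] F [-0.1  -0.71 -1.35] w 16.4 d [-1.25  2.19 -5.32] dyaw 0.34 N 1
[[-0.02, -0.046, 0.106]]
[-0.057]
```

View pics/side6_c200_310.png

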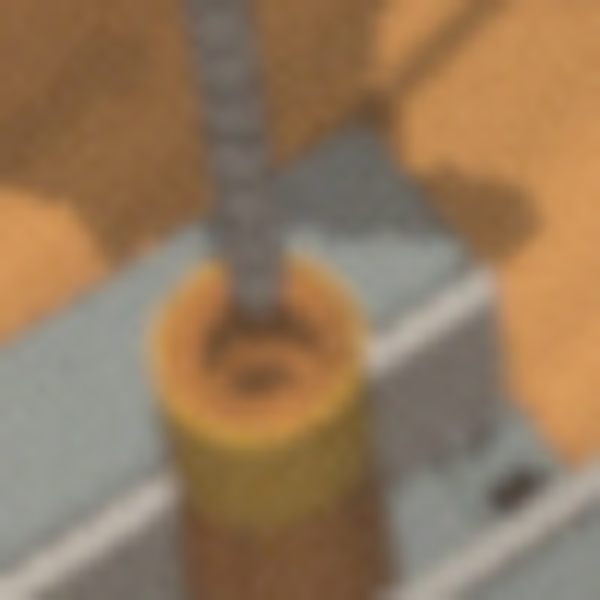

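View pics/wrist6_c250_150.png

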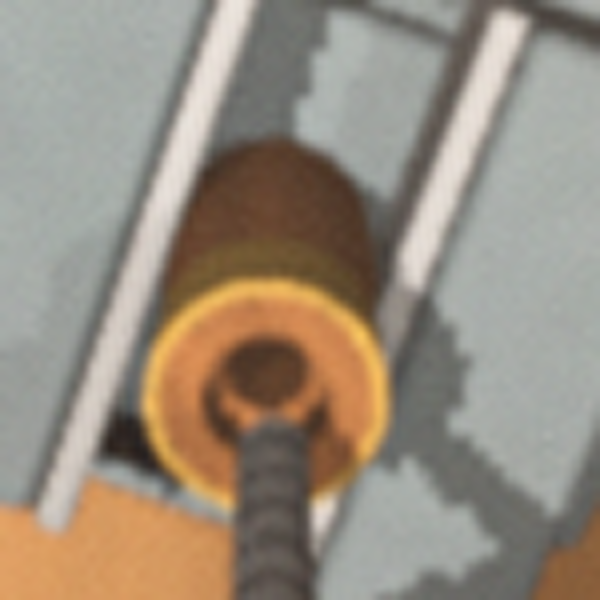

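View pics/top6_c140_220.png

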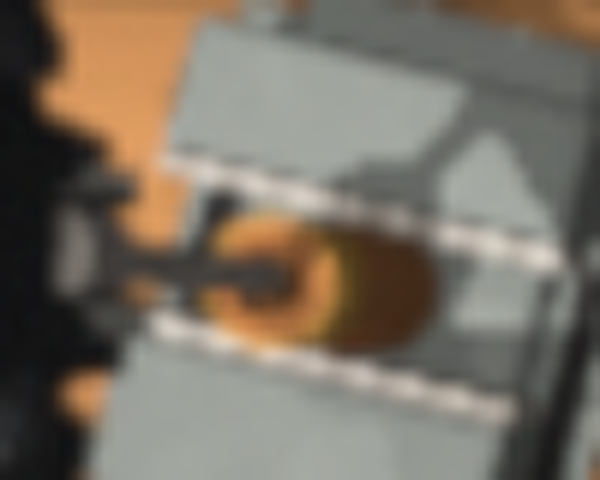

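```bash
python3 -c "
from h import *
S,T,W=[load(n+'6') for n in ('side','top','wrist')]
c=lambda x,y,x0,y0,k:(x0+(x+.5)/k-.5,y0+(y+.5)/k-.5)
m=[(S,*c(260,346,200,310,12)),(T,*c(273,281,140,220,12)),(W,*c(267,391,250,150,8))]
t=[(S,*c(257,305,200,310,12)),(T,*c(264,282,140,220,12)),(W,*c(271,434,250,150,8))]
for a in (m,t): print(tri(a))
for z in (121,123.5):
  print([(atz(*a,114)-atz(*b,z)).round(1)[:2].tolist() for a,b in zip(m,t)])
"
```

```text
(array([502.28711574, 303.80304434, 112.53713232]), [np.float64(0.9970400231595546), np.float64(0.7185077890485082), np.float64(1.0218390122695546)])
(array([502.41179123, 302.72027652, 122.40765435]), [np.float64(1.0730765368748179), np.float64(0.7820811682336806), np.float64(0.3130042980384361)])
[[-1.2, 1.4], [0.3, 0.1], [-0.8, 2.8]]
[[-0.0, 0.5], [0.4, 0.8], [-0.8, 2.1]]
```

apply_moves(
  translation=[
    [0, -0.03, 0.06],
    [0, 0, 0.06],
    [0, 0, 0.06],
    [0, 0, 0.06],
    [0, 0, 0],
    [0, 0, 0],
  ],
  twist=[0, 0, 0, 0, 0, 0],
)

```text
time_s: 7.15
ee_pos: [503.5, 304.2, 252.9]
ee_rot: [179.5, 0.4, 6.9]
contact_force: [0.5, 0.6, -0.7]
width: 16.7
```

```bash
python3 -c "
from h import *
plan(503.5,303.1,248,7.2,n=1)
for n in ['side','top','wrist']: snap(n,n+'7')
crop('side7',200,310,250,360,8)
crop('wrist7',250,150,325,225,8)
crop('top7',140,220,190,260,8)
"
```

```text
t 7.15 pos [503.48 304.2  252.9 ] rot [179.46   0.39   6.9 ] F [ 0.47  0.63 -0.69] w 16.7 d [ 0.02 -1.1  -4.9 ] dyaw 0.3 N 1
[[-0.002, 0.022, 0.098]]
[-0.049]
```

View pics/side7_c200_310.png

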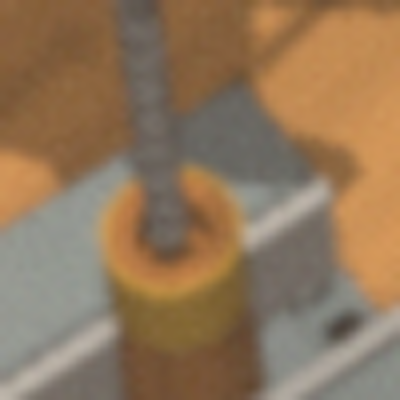

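View pics/wrist7_c250_150.png

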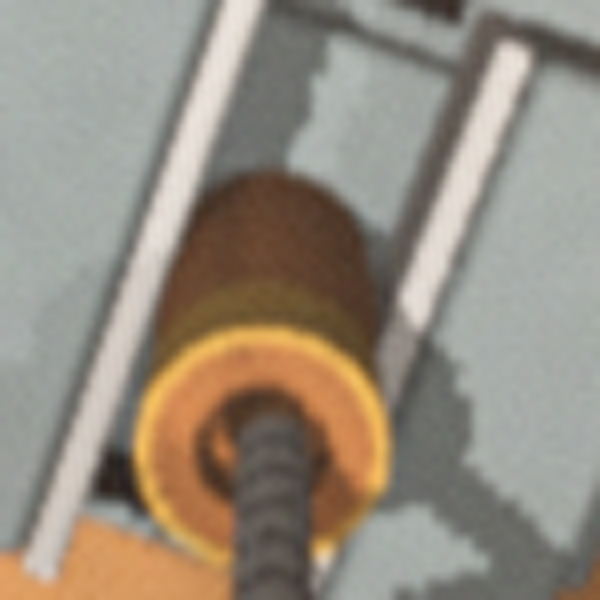

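View pics/top7_c140_220.png

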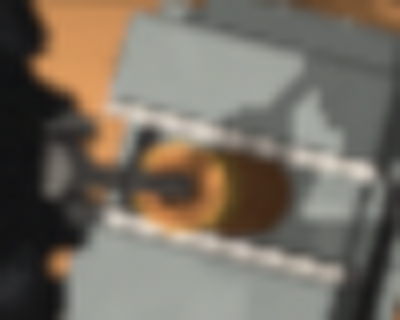

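apply_moves(
  translation=[
    [-0.018, 0.006, 0.03],
    [0, 0, 0.04],
    [0, 0, 0.04],
    [0, 0, 0.04],
    [0, 0, 0],
    [0, 0, 0],
  ],
  twist=[0, 0, 0, 0, 0, 0],
)

```text
time_s: 7.8
ee_pos: [502.9, 303.8, 245.5]
ee_rot: [179.5, 0.3, 6.9]
contact_force: [0.5, 0.6, -0.8]
width: 16.3
```

```bash
python3 -c "
from h import *
plan(502.7,304.0,240,7.2,n=1)
for n in ['side','wrist']: snap(n,n+'8')
crop('side8',200,310,250,360,8)
crop('wrist8',250,150,325,225,8)
"
```

```text
t 7.8 pos [502.87 303.78 245.47] rot [179.49   0.31   6.9 ] F [ 0.54  0.61 -0.77] w 16.3 d [-0.17  0.22 -5.47] dyaw 0.3 N 1
[[-0.003, -0.005, 0.109]]
[-0.051]
```

View pics/side8_c200_310.png

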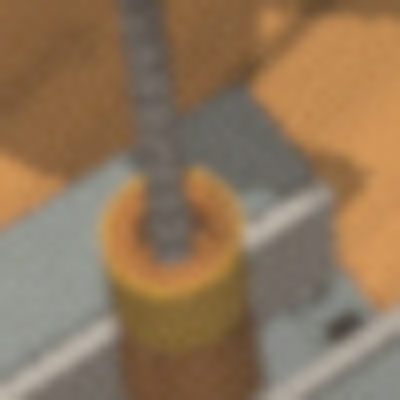

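View pics/wrist8_c250_150.png

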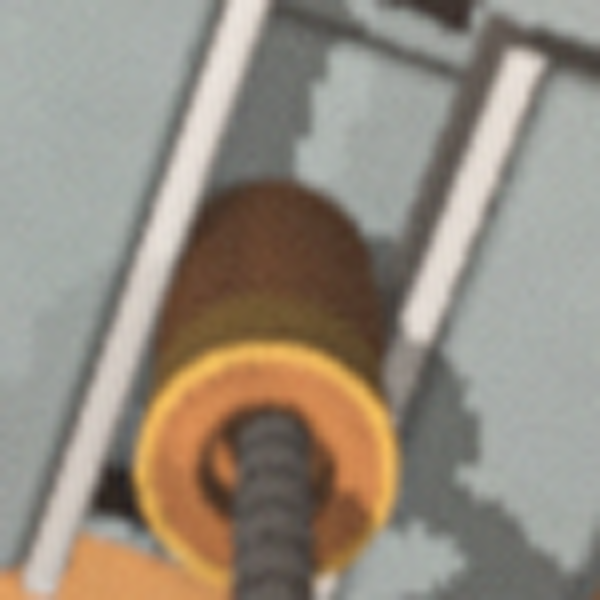

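apply_moves(
  translation=[
    [-0.01, 0, 0.02],
    [0, 0, 0.03],
    [0, 0, 0.03],
    [0, 0, 0.03],
    [0, 0, 0],
  ],
  twist=[0, 0, 0, 0, 0],
)

```text
time_s: 8.32
ee_pos: [502.5, 303.8, 239.8]
ee_rot: [179.5, 0.3, 6.9]
contact_force: [1.2, 0.0, -1.7]
width: 16.1
```

```bash
python3 -c "
from h import *
plan(502.7,304.0,235,7.2,n=1);print(env.state()['torque'])"
```

```text
t 8.32 pos [502.52 303.79 239.84] rot [179.51   0.27   6.9 ] F [ 1.21  0.03 -1.72] w 16.1 d [ 0.18  0.21 -4.84] dyaw 0.3 N 1
[[0.004, -0.004, 0.097]]
[-0.05]
[ 0.01604474  0.02944789 -0.00225492]
```

apply_moves(
  translation=[
    [0, 0, 0.03],
    [0, 0, 0.03],
    [0, 0, 0.03],
    [0, 0, 0],
  ],
  twist=[0, 0, 0, 0],
)

```text
time_s: 8.65
ee_pos: [502.5, 303.7, 234.7]
ee_rot: [179.5, 0.3, 6.9]
contact_force: [-0.6, 0.4, -1.5]
width: 16.5
```

```bash
python3 -c "
from h import *
plan(502.7,304.0,235,7.2,n=1);print(env.state()['torque'])"
```

```text
t 8.65 pos [502.46 303.71 234.71] rot [179.5    0.28   6.9 ] F [-0.6   0.4  -1.46] w 16.5 d [0.24 0.29 0.29] dyaw 0.3 N 1
[[0.006, -0.005, -0.006]]
[-0.05]
[ 0.01232938 -0.012141   -0.03175164]
```

apply_moves(
  translation=[
    [0, 0, 0.03],
    [0, 0, 0.03],
    [0, 0, 0.03],
    [0, 0, 0.03],
    [0, 0, 0.03],
  ],
  twist=[0, 0, 0, 0, 0],
)

```text
time_s: 9.07
ee_pos: [502.6, 303.7, 226.8]
ee_rot: [179.5, 0.3, 6.9]
contact_force: [-0.1, 0.3, -1.3]
width: 16.0
```

apply_moves(
  translation=[
    [0, 0, 0.03],
    [0, 0, 0.03],
    [0, 0, 0.03],
    [0, 0, 0.03],
    [0, 0, 0.03],
  ],
  twist=[0, 0, 0, 0, 0],
)

```text
time_s: 9.48
ee_pos: [502.5, 303.6, 218.4]
ee_rot: [179.5, 0.3, 6.9]
contact_force: [-0.3, -0.0, -1.4]
width: 16.4
```

Still free, with the tip about 77 mm above the bench. Continuing slowly.

apply_moves(
  translation=[
    [0, 0, 0.03],
    [0, 0, 0.03],
    [0, 0, 0.03],
    [0, 0, 0.03],
  ],
  twist=[0, 0, 0, 0],
)

```text
time_s: 9.82
ee_pos: [502.5, 303.6, 211.7]
ee_rot: [179.5, 0.3, 6.9]
contact_force: [-0.5, 0.8, -1.3]
width: 16.3
```

apply_moves(
  translation=[
    [0, 0, 0.025],
    [0, 0, 0.025],
    [0, 0, 0.025],
    [0, 0, 0.025],
  ],
  twist=[0, 0, 0, 0],
)

```text
time_s: 10.15
ee_pos: [502.5, 303.6, 206.1]
ee_rot: [179.5, 0.3, 6.9]
contact_force: [-0.5, -0.3, -0.9]
width: 16.1
```

apply_moves(
  translation=[
    [0, 0, 0.025],
    [0, 0, 0.025],
    [0, 0, 0.025],
  ],
  twist=[0, 0, 0],
)

```text
time_s: 10.4
ee_pos: [503.1, 304.1, 204.2]
ee_rot: [179.6, 0.2, 6.9]
contact_force: [-2.7, -1.1, 6.3]
width: 16.5
```

apply_moves(
  translation=[
    [0, 0, 0.025],
    [0, 0, 0.025],
    [0, 0, 0.025],
  ],
  twist=[0, 0, 0],
)

```text
time_s: 10.65
ee_pos: [503.1, 304.2, 204.2]
ee_rot: [179.6, 0.1, 6.9]
contact_force: [-2.9, -0.9, 5.5]
width: 16.7
```

apply_moves(
  translation=[
    [0, 0, 0.025],
    [0, 0, 0.025],
    [0, 0, 0.025],
  ],
  twist=[0, 0, 0],
)

```text
time_s: 10.9
ee_pos: [503.0, 304.3, 204.3]
ee_rot: [179.6, 0.1, 6.9]
contact_force: [-1.1, -1.2, 5.2]
width: 16.5
```

apply_moves(
  translation=[
    [0, 0, 0.04],
    [0, 0, 0.04],
  ],
  twist=[0, 0],
)

```text
time_s: 11.07
ee_pos: [503.4, 304.5, 204.2]
ee_rot: [179.7, 0.0, 6.9]
contact_force: [-3.9, -1.7, 8.3]
width: 16.4
```

```bash
python3 -c "
from h import *
plan(502.7,304.0,203,6.9,n=1)
for n in ['side','wrist']: snap(n,n+'9')
crop('side9',160,230,290,370,4)
plan(502.7,304.0,203,6.9,n=1)
"
```

```text
t 11.07 pos [503.37 304.52 204.15] rot [1.7965e+02 4.0000e-02 6.9000e+00] F [-3.85 -1.73  8.3 ] w 16.4 d [-0.67 -0.52 -1.15] dyaw 0.0 N 1
[[-0.014, 0.009, 0.023]]
[-0.001]
t 11.17 pos [503.32 304.47 204.15] rot [1.7965e+02 4.0000e-02 6.9000e+00] F [-2.4  -2.11  8.99] w 16.4 d [-0.62 -0.47 -1.15] dyaw 0.0 N 1
[[-0.014, 0.008, 0.023]]
[-0.001]
```

View pics/side9_c160_230.png

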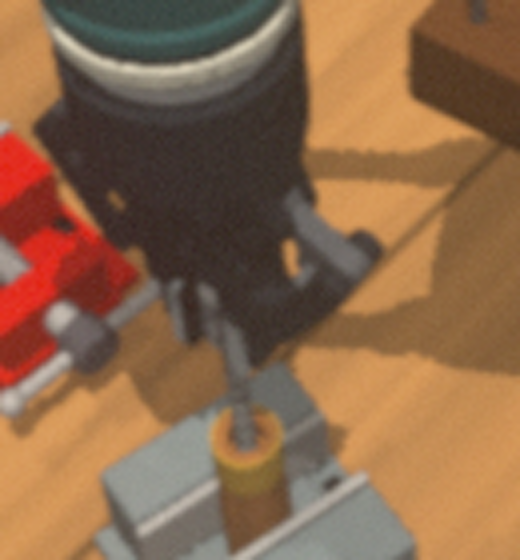

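View pics/wrist9.png

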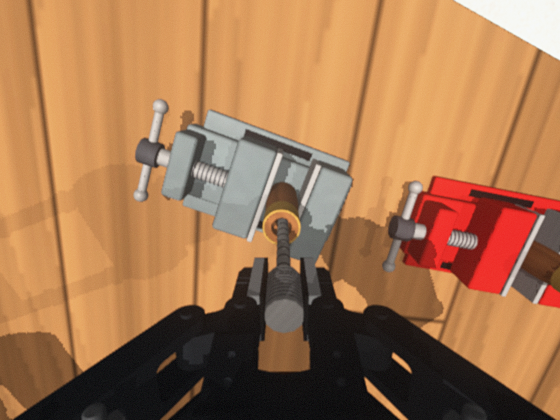

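The rod is well inside the bore, and the press of about 10 N met a firm stop at TCP z=204.2 (depth ≈ 51.6 from the grasp height). I'll relax the press and release.

apply_moves(
  translation=[
    [0, 0, 0],
    [0, 0, 0],
    [0, 0, 0],
  ],
  twist=[0, 0, 0],
)

```text
time_s: 11.42
ee_pos: [502.9, 304.4, 204.6]
ee_rot: [179.7, 0.1, 6.9]
contact_force: [-0.6, -0.0, -1.6]
width: 16.4
```

apply_moves(
  translation=[
    [0, 0, 0],
    [0, 0, 0],
    [0, 0, 0],
    [0, 0, 0],
  ],
  twist=[0, 0, 0, 0],
  grip=110,
)

```text
time_s: 11.75
ee_pos: [503.7, 304.6, 204.2]
ee_rot: [179.7, -0.0, 6.9]
contact_force: [-1.0, 0.0, -0.8]
width: 48.2
```

apply_moves(
  translation=[
    [0, 0, -0.1],
    [0, 0, -0.2],
    [0, 0, -0.3],
    [0, 0, -0.3],
    [0, 0, -0.3],
    [0, 0, -0.2],
    [0, 0, 0],
  ],
  twist=[0, 0, 0, 0, 0, 0, 0],
)

```text
time_s: 12.33
ee_pos: [503.9, 305.1, 280.4]
ee_rot: [179.7, -0.1, 6.9]
contact_force: [0.4, 0.8, -0.1]
width: 48.5
```

```bash
python3 -c "
from h import *
plan(502.7,304.0,203,6.9,n=1)
for n in ['side','wrist','top']: snap(n,n+'10')
crop('side10',190,280,260,360,8)
"
```

```text
t 12.33 pos [503.93 305.07 280.36] rot [ 1.7967e+02 -7.0000e-02  6.8900e+00] F [ 0.38  0.85 -0.07] w 48.5 d [ -1.23  -1.07 -77.36] dyaw 0.01 N 1
[[-0.027, 0.018, 1.547]]
[-0.001]
```

View pics/side10_c190_280.png

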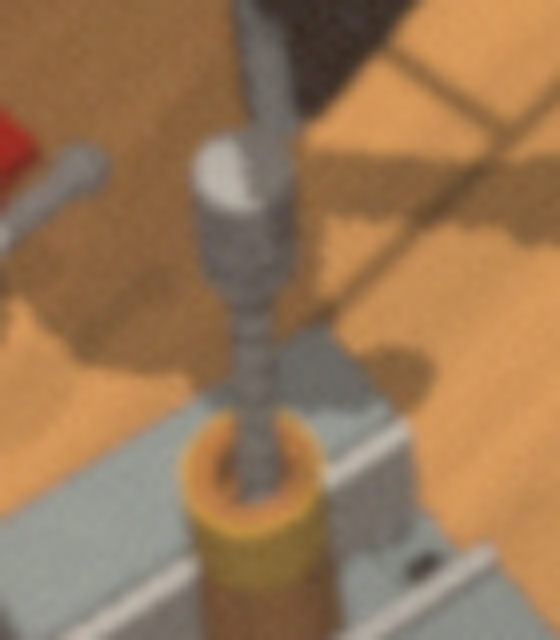

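View pics/wrist10.png

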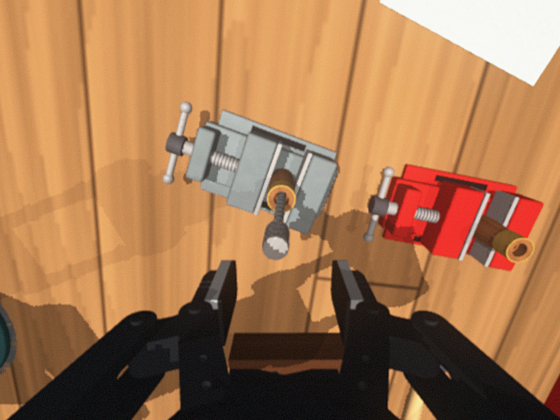

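The rod stands by itself in the handle, knob top at side ≈ (220.6,301.5) and wrist ≈ (276,242), fingers clear. I'll check the depth from the length showing.

```bash
python3 -c "
from h import *
crop('wrist10',240,170,320,270,7)
crop('top10',140,215,190,260,12)
"
```

```text
(no output)
```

View pics/wrist10_c240_170.png

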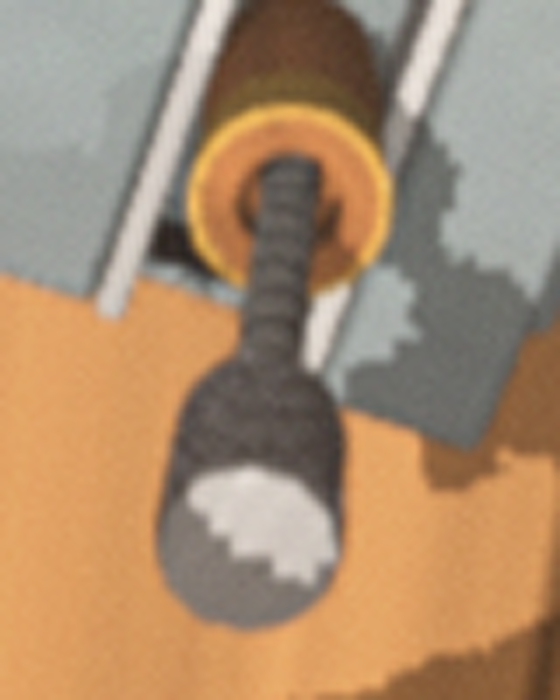

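View pics/top10_c140_215.png

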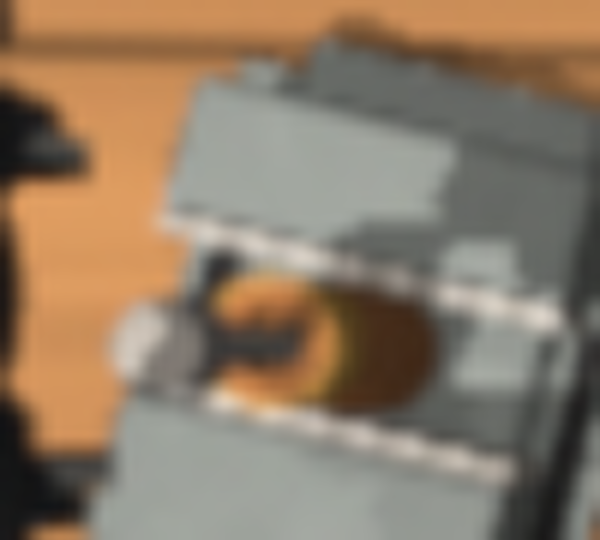

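```bash
python3 -c "
from h import *
S,T,W=[load(n+'10') for n in ('side','top','wrist')]
c=lambda x,y,x0,y0,k:(x0+(x+.5)/k-.5,y0+(y+.5)/k-.5)
m=[(S,*c(255,472,190,280,8)),(T,*c(273,341,140,215,12)),(W,*c(290,200,240,170,7))]
t=[(S,*c(244,173,190,280,8)),(T,*c(157,345,140,215,12)),(W,*c(249,548,240,170,7))]
for i in [(0,1,2),(0,2),(1,2),(0,1)]:
  a=tri([m[k] for k in i]);b=tri([t[k] for k in i]);print(i,a[0].round(1),b[0].round(1),np.round(b[1],1),'depth',150-(b[0]-a[0])[2], 264-b[0][2])
"
```

```text
(0, 1, 2) [502.2 303.7 112.3] [499.6 298.2 210.9] [0.8 0.4 0.7] depth 51.46813819029566 53.1428228291513
(0, 2) [501.4 305.  115.9] [498.8 299.6 213.6] [0.4 0.4] depth 52.217013104255855 50.36414251589363
(1, 2) [501.9 303.6 110.6] [499.4 297.8 210.6] [0.4 0.4] depth 50.00542978893628 53.37176572422484
(0, 1) [502.6 303.4 112.2] [500.2 298.2 210.2] [0.5 0.5] depth 52.06868738611871 53.840827626590084
```

Vision (≈51.5 mm) agrees with the arm (51.6 mm), so the depth is 51.5 mm. Now over to the saw guide.

```bash
python3 -c "
from h import *
plan(532,-275,285,-9.5,step=0.78)"
```

```text
t 12.48 pos [502.56 304.32 276.78] rot [179.57   0.2    6.9 ] F [ 0.55 -0.7  -0.52] w 48.5 d [  29.44 -579.32    8.22] dyaw -16.4 N 15
[[-0.054, 0.772, -0.011], [-0.039, 0.772, -0.011], [-0.024, 0.773, -0.011], [-0.01, 0.773, -0.011], [0.005, 0.773, -0.011], [0.02, 0.773, -0.011], [0.035, 0.773, -0.011], [0.049, 0.772, -0.011], [0.064, 0.771, -0.011], [0.079, 0.769, -0.011], [0.093, 0.768, -0.011], [0.108, 0.766, -0.011], [0.123, 0.764, -0.011], [0.137, 0.761, -0.011], [0.152, 0.758, -0.011]]
[0.182, 0.182, 0.182, 0.182, 0.182, 0.182, 0.182, 0.182, 0.182, 0.182, 0.182, 0.182, 0.182, 0.182, 0.182]
```

apply_moves(
  translation=[
    [-0.05, 0.4, -0.1],
    [-0.04, 0.77, -0.02],
    [-0.02, 0.77, -0.02],
    [-0.01, 0.77, -0.02],
    [0, 0.77, -0.02],
    [0.02, 0.77, -0.02],
    [0.03, 0.77, -0.02],
    [0.05, 0.77, -0.02],
    [0.06, 0.77, -0.02],
    [0.08, 0.77, -0.02],
  ],
  twist=[0.18, 0.18, 0.18, 0.18, 0.18, 0.18, 0.18, 0.18, 0.18, 0.18],
)

```text
time_s: 13.32
ee_pos: [512.7, -70.0, 279.2]
ee_rot: [179.4, 1.3, -3.6]
contact_force: [0.1, -0.1, -0.4]
width: 48.3
```

```bash
python3 -c "
from h import *
plan(532,-270,270,-9.5,step=0.7)"
```

```text
t 13.32 pos [512.69 -69.98 279.2 ] rot [179.45   1.35  -3.57] F [ 0.11 -0.05 -0.43] w 48.3 d [  19.31 -200.02   -9.2 ] dyaw -5.93 N 6
[[0.106, 0.661, 0.031], [0.117, 0.66, 0.031], [0.128, 0.657, 0.031], [0.14, 0.655, 0.031], [0.151, 0.653, 0.031], [0.162, 0.65, 0.031]]
[0.165, 0.165, 0.165, 0.165, 0.165, 0.165]
```

apply_moves(
  translation=[
    [0.1, 0.7, 0],
    [0.12, 0.66, 0],
    [0.13, 0.6, 0],
    [0.14, 0.5, 0.03],
    [0.14, 0.3, 0.03],
    [0.05, 0.2, 0],
    [0, 0, 0],
    [0, 0, 0],
  ],
  twist=[0.17, 0.17, 0.17, 0.17, 0.17, 0.1, 0, 0],
)

```text
time_s: 13.98
ee_pos: [524.7, -235.3, 265.2]
ee_rot: [179.4, 2.3, -10.2]
contact_force: [0.4, 0.6, 0.2]
width: 48.6
```

```bash
python3 -c "
from h import *
snap('wrist','w11')
plan(532,-290,200,-9.5,step=0.5)"
```

```text
t 14.03 pos [ 524.58 -234.98  265.11] rot [179.4    2.3  -10.16] F [-0.05  0.47 -0.98] w 48.8 d [  7.42 -55.02 -65.11] dyaw 0.66 N 4
[[0.085, 0.264, 0.326], [0.084, 0.264, 0.326], [0.084, 0.265, 0.326], [0.083, 0.265, 0.326]]
[-0.028, -0.028, -0.028, -0.028]
```

View pics/w11.png

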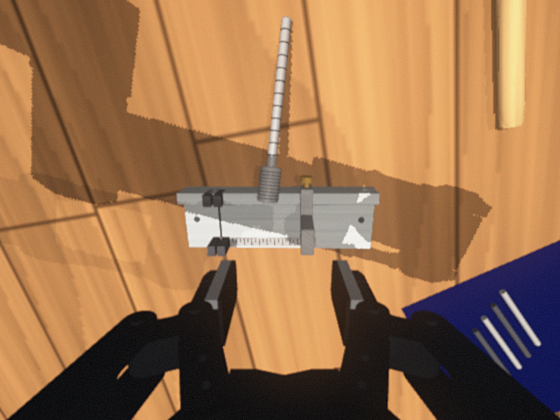

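```bash
cat >> h.py <<'E'
from scipy.spatial.transform import Rotation as Ro
def tool(dx,dy,dz,rot):
    return (Ro.from_euler('xyz',rot,degrees=True).inv().apply([dx,dy,dz])/50)
def goto(x,y,z,yaw,n=1):
    st=env.state();p=st['ee_pos'];d=np.array([x,y,z])-p
    print('t',round(st['time_s'],2),'pos',p.round(2),'rot',np.round(st['ee_rot'],2),'F',np.round(st['contact_force'],1),'w',round(st['width'],1),'d',d.round(2))
    print('total units',tool(*d,st['ee_rot']).round(3),'per row',(tool(*d,st['ee_rot'])/n).round(3),'twist total',round(-(yaw-st['ee_rot'][2])/6,3))
E
python3 -c "
from h import *
crop('w11',170,170,390,260,3.6) if 0 else crop('w11',170,170,390,260,3)
W=load('w11')
goto(532,-290,180,-9.5,4)"
```

```text
t 14.03 pos [ 524.58 -234.98  265.11] rot [179.4    2.3  -10.16] F [-0.   0.5 -1. ] w 48.8 d [  7.42 -55.02 -85.11]
total units [0.408 1.039 1.698] per row [0.102 0.26  0.425] twist total -0.111
```

View pics/w11_c170_170.png

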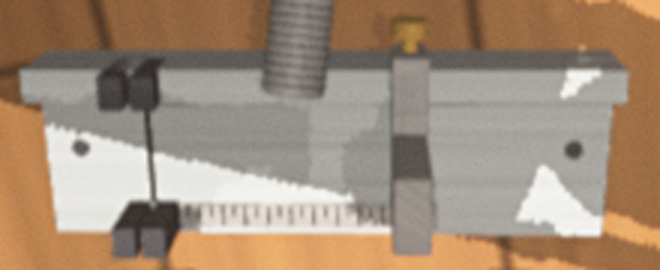

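apply_moves(
  translation=[
    [0.09, 0.25, 0.3],
    [0.09, 0.25, 0.35],
    [0.09, 0.25, 0.35],
    [0.09, 0.2, 0.35],
    [0.03, 0, 0.2],
    [0, 0, 0],
    [0, 0, 0],
  ],
  twist=[-0.05, -0.05, 0, 0, 0, 0, 0],
)

```text
time_s: 14.62
ee_pos: [534.5, -276.4, 186.6]
ee_rot: [179.6, 2.2, -8.8]
contact_force: [-0.4, -0.1, 0.1]
width: 48.3
```

```bash
python3 -c "
from h import *
snap('wrist','w12')
goto(532,-290,120,-9.5,4)"
```

```text
t 14.67 pos [ 534.48 -276.11  186.73] rot [179.63   2.18  -8.8 ] F [-0.8  0.2 -0.2] w 48.5 d [ -2.48 -13.89 -66.73]
total units [0.044 0.273 1.336] per row [0.011 0.068 0.334] twist total 0.117
```

View pics/w12.png

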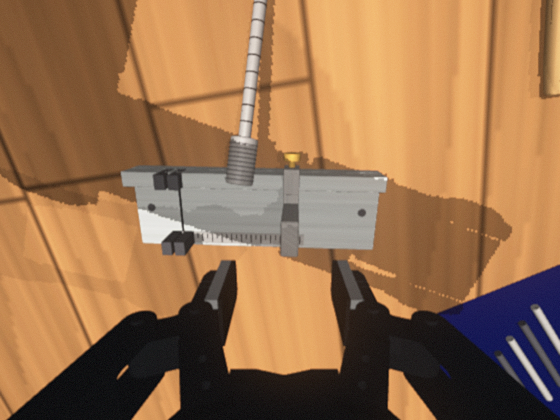

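```bash
python3 -c "
from h import *
crop('w12',150,150,330,270,4)
W=load('w12')
for v in (225,240,254): print(atz(W,289,v,85).round(1))
print([np.round(proj(W,p),1) for p in ([424.2,-272.3,14],[533,-290,85],[533,-290,68])])"
```

```text
[ 534.4 -279.4   85. ]
[ 532.5 -291.6   85. ]
[ 530.8 -303.4   85. ]
[array([180.4, 207.3]), array([289.3, 238. ]), array([289.7, 229.7])]
```

View pics/w12_c150_150.png

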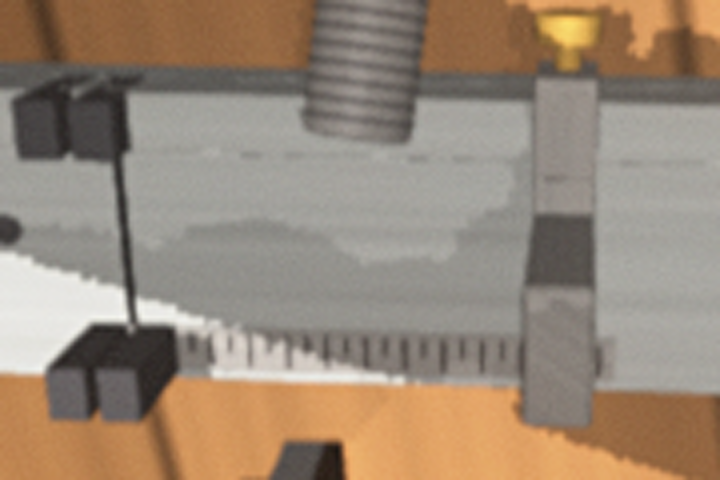

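The wrist crop shows the stop block's top centred at about (289.8,239), i.e. (533,−290.5). The slot posts are at left and the scale lies between them. Descending over the block.

apply_moves(
  translation=[
    [0, 0.1, 0.25],
    [0, 0.1, 0.25],
    [0.01, 0.05, 0.25],
    [0.01, 0, 0.2],
    [0, 0, 0],
    [0, 0, 0],
  ],
  twist=[0.06, 0.06, 0, 0, 0, 0],
)

```text
time_s: 15.17
ee_pos: [533.1, -288.4, 138.1]
ee_rot: [179.5, 1.9, -9.4]
contact_force: [-0.2, 0.3, -0.6]
width: 48.6
```

```bash
python3 -c "
from h import *
snap('wrist','w13');crop('w13',130,150,400,420,2.5)
goto(533,-290.5,74,-9.5,4)"
```

```text
t 15.22 pos [ 532.83 -288.27  137.85] rot [179.53   1.93  -9.45] F [ 0.8 -0.3 -0.1] w 48.4 d [  0.17  -2.23 -63.85]
total units [0.054 0.033 1.276] per row [0.013 0.008 0.319] twist total 0.009
```

View pics/w13_c130_150.png

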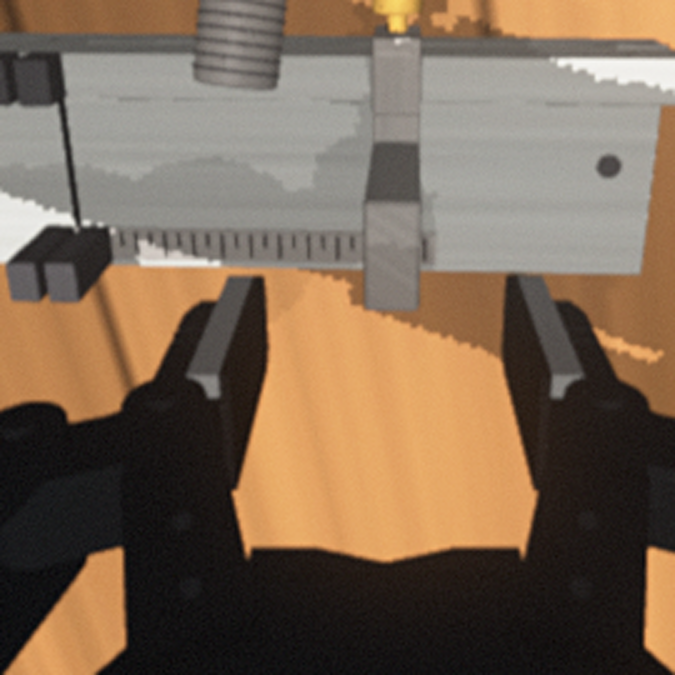

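The big rod's knob now appears next to the jig's fence in the wrist view, which doesn't fit it standing upright. I'll check with the fixed cameras.

```bash
python3 -c "
from h import *
snap('top','t13');snap('side','s13')
W=load('w11');print(atz(W,286,20,10).round(),atz(W,269,197,15).round())"
```

```text
[547. -69.  10.] [ 493. -254.   15.]
```

View pics/s13.png

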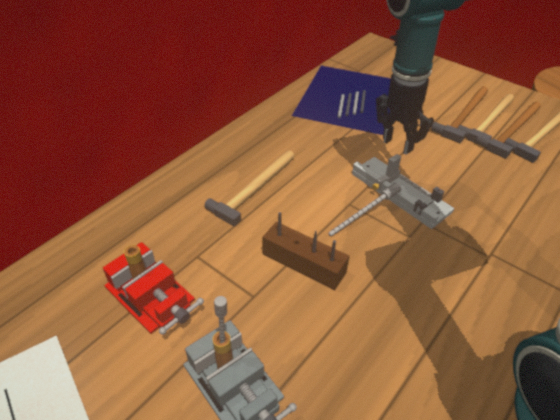

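View pics/t13.png

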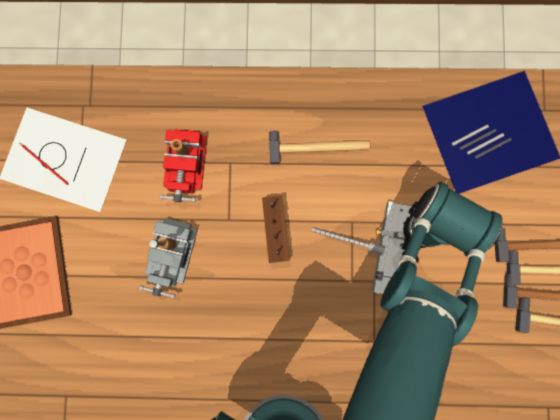

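```bash
python3 -c "
from h import *
crop('s13',320,140,460,240,5)
W=load('w12')
o=np.array([424.2,-272.3]);ex=np.array([.9866,-.163]);ey=np.array([.163,.9866])
def J(u,v,z):
  p=atz(W,u,v,z)[:2]-o; return (p@ex).round(1),(p@ey).round(1)
c=lambda x,y:(150+x/4,150+y/4)
for z in (30,45,55): print(z,[J(*c(*q),z) for q in ((305,130),(412,140),(358,138),(320,0),(425,0))])
print('fence inner/outer z34',[J(*c(*q),34) for q in ((450,97),(450,70))],'stop arm', [J(*c(*q),40) for q in ((535,80),(598,80),(535,210))])
print('posts',[J(*c(*q),44) for q in ((130,130),(60,130),(175,330),(100,325))])
"
```

```text
30 [(np.float64(51.1), np.float64(30.0)), (np.float64(75.6), np.float64(28.1)), (np.float64(63.2), np.float64(28.3)), (np.float64(55.9), np.float64(59.4)), (np.float64(79.2), np.float64(59.7))]
45 [(np.float64(54.5), np.float64(33.5)), (np.float64(77.6), np.float64(31.7)), (np.float64(65.9), np.float64(32.0)), (np.float64(59.1), np.float64(61.3)), (np.float64(81.0), np.float64(61.6))]
55 [(np.float64(56.8), np.float64(35.9)), (np.float64(79.0), np.float64(34.2)), (np.float64(67.8), np.float64(34.4)), (np.float64(61.2), np.float64(62.6)), (np.float64(82.3), np.float64(62.9))]
fence inner/outer z34 [(np.float64(84.8), np.float64(39.0)), (np.float64(84.9), np.float64(45.0))] stop arm [(np.float64(103.9), np.float64(44.3)), (np.float64(117.4), np.float64(44.5)), (np.float64(104.2), np.float64(15.0))]
posts [(np.float64(15.9), np.float64(32.6)), (np.float64(0.4), np.float64(32.3)), (np.float64(21.8), np.float64(-14.3)), (np.float64(4.4), np.float64(-13.5))]
```

View pics/s13_c320_140.png

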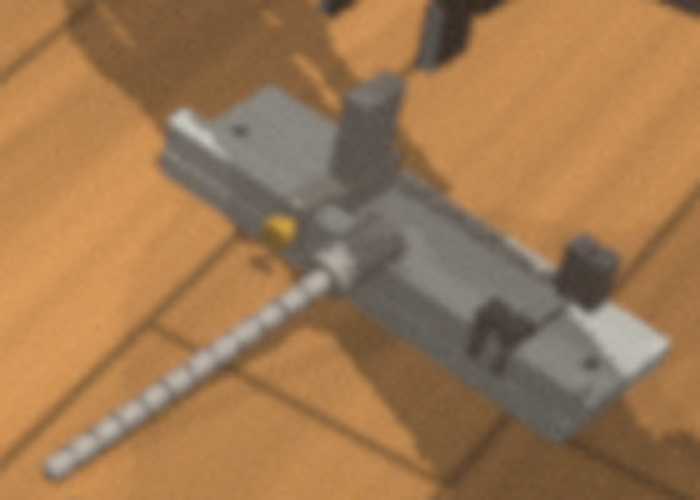

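The fixed views show it clearly: the big look-alike rod has toppled and its knob lies on the jig's fence, at 55–78 mm on the scale, right in the stop's path. It was already lying in the first wrist view at t=1.87, and the arm was still 250 mm away at t≈1, so it wasn't struck. I'll lift it clear onto the bare bench first.

```bash
python3 -c "
from h import *
crop('t13',300,215,400,265,7)
S=load('s13')
a=atz(S,332,233.6,5);print('tip',a.round(1))
for z in (40,46): print('kb',z,atz(S,385.6,195.4,z).round(1))
mid=(332+.7*53.6,233.6-.7*38.2); print(mid,[atz(S,*mid,z).round(1) for z in (28,35)])
"
```

```text
tip [545.2 -69.6   5. ]
kb 40 [ 503.4 -212.6   40. ]
kb 46 [ 500.9 -206.5   46. ]
(369.52, 206.85999999999999) [array([ 516.8, -169.9,   28. ]), array([ 513.8, -163.3,   35. ])]
```

View pics/t13_c300_215.png

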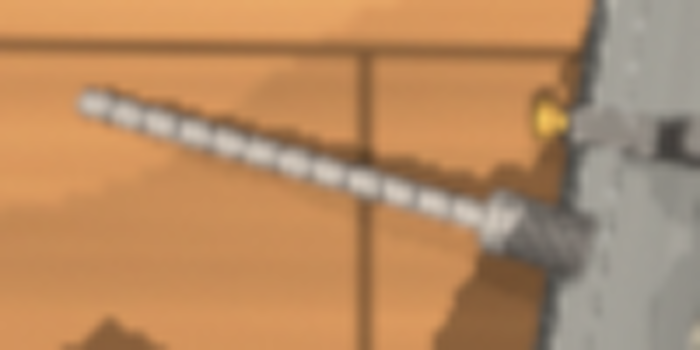

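```bash
python3 -c "
from h import *
S=load('s13');T=load('t13')
c=lambda x,y,k=7,x0=300,y0=215:(x0+(x+.5)/k-.5,y0+(y+.5)/k-.5)
print('tip',atz(T,*c(90,102),5).round(1))
print('kb',tri([(T,*c(485,216)),(S,385.6,195.4)]))
print('kend',[atz(T,*c(585,245),z).round(1) for z in (40,46)])
goto(513,-175,100,-14.6,4)
"
```

```text
tip [546.8 -69.5   5. ]
kb (array([ 504.7424671 , -214.4190927 ,   37.94300158]), [np.float64(0.5998457026435831), np.float64(0.5998457026435751)])
kend [array([ 495.2, -250.5,   40. ]), array([ 495.1, -249.3,   46. ])]
t 15.32 pos [ 533.59 -288.54  139.04] rot [179.49   1.82  -9.44] F [1.1 0.3 0.2] w 48.7 d [-20.59 113.54 -39.04]
total units [-0.753 -2.18   0.786] per row [-0.188 -0.545  0.196] twist total 0.861
```

apply_moves(
  translation=[
    [-0.1, -0.3, 0],
    [-0.13, -0.45, 0],
    [-0.12, -0.45, 0],
    [-0.12, -0.45, 0],
    [-0.1, -0.4, 0.1],
    [0, -0.1, 0.1],
    [0, 0, 0],
    [0, 0, 0],
  ],
  twist=[0.2, 0.2, 0.2, 0.2, 0.2, 0, 0, 0],
)

```text
time_s: 15.98
ee_pos: [532.6, -177.0, 134.6]
ee_rot: [179.1, 1.0, -15.8]
contact_force: [-0.1, 0.1, 0.1]
width: 48.7
```

```bash
python3 -c "
from h import *
goto(516,-173.5,70,-16,4)
snap('wrist','w14')"
```

```text
t 15.98 pos [ 532.55 -176.98  134.64] rot [179.15   1.   -15.79] F [-0.1  0.1  0.1] w 48.7 d [-16.55   3.48 -64.64]
total units [-0.315  0.004  1.299] per row [-0.079  0.001  0.325] twist total 0.034
```

View pics/w14.png

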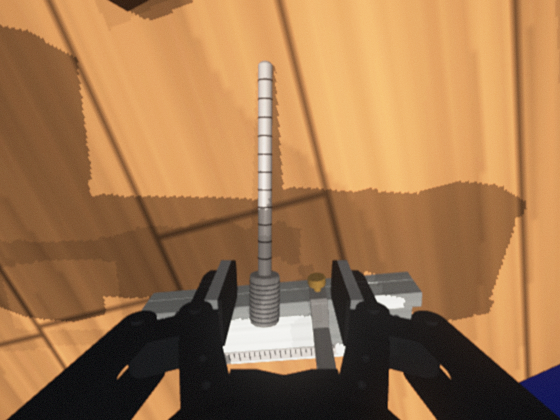

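apply_moves(
  translation=[
    [-0.1, 0, 0.2],
    [-0.1, 0, 0.3],
    [-0.1, 0, 0.3],
    [0, 0, 0.3],
    [0, 0, 0.1],
    [0, 0, 0],
  ],
  twist=[0, 0, 0, 0, 0, 0],
)

```text
time_s: 16.53
ee_pos: [517.3, -179.8, 73.1]
ee_rot: [179.0, 0.7, -16.1]
contact_force: [0.0, 0.3, -0.4]
width: 48.5
```

```bash
python3 -c "
from h import *
goto(516,-173.5,38,-16,4)
snap('wrist','w15')"
```

```text
t 16.53 pos [ 517.25 -179.83   73.1 ] rot [179.03   0.69 -16.07] F [ 0.   0.3 -0.4] w 48.5 d [ -1.25   6.33 -35.1 ]
total units [-0.051 -0.127  0.701] per row [-0.013 -0.032  0.175] twist total -0.011
```

View pics/w15.png

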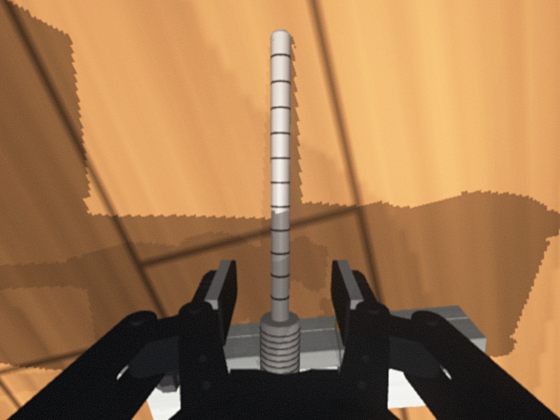

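apply_moves(
  translation=[
    [0, -0.08, 0.2],
    [0, -0.04, 0.2],
    [0, 0, 0.2],
    [0, 0, 0.06],
    [0, 0, 0],
  ],
  twist=[0, 0, 0, 0, 0],
)

```text
time_s: 17.0
ee_pos: [520.8, -175.6, 39.3]
ee_rot: [179.0, 0.4, -16.1]
contact_force: [-0.4, -0.6, 0.3]
width: 48.4
```

apply_moves(
  translation=[
    [0, 0, 0],
    [0, 0, 0],
    [0, 0, 0],
    [0, 0, 0],
    [0, 0, 0],
  ],
  twist=[0, 0, 0, 0, 0],
  grip=255,
)

```text
time_s: 17.42
ee_pos: [520.9, -175.3, 39.3]
ee_rot: [179.0, 0.5, -16.1]
contact_force: [-0.7, -0.3, -2.3]
width: 8.1
```

apply_moves(
  translation=[
    [0, 0, -0.15],
    [0, 0, -0.2],
    [0, 0, -0.2],
    [0, 0, -0.2],
    [0, 0, -0.15],
    [0, 0, 0],
  ],
  twist=[0, 0, 0, 0, 0, 0],
)

```text
time_s: 17.92
ee_pos: [521.1, -174.4, 89.3]
ee_rot: [179.0, 0.5, -16.1]
contact_force: [1.0, 0.2, -1.0]
width: 8.2
```

apply_moves(
  translation=[
    [-0.2, -0.1, 0],
    [-0.3, -0.15, 0],
    [-0.3, -0.15, 0],
    [-0.3, -0.1, 0],
    [-0.2, 0, 0],
    [0, 0, 0],
    [0, 0, 0],
  ],
  twist=[0, 0, 0, 0, 0, 0, 0],
)

```text
time_s: 18.5
ee_pos: [461.1, -129.2, 90.2]
ee_rot: [179.0, 0.3, -16.1]
contact_force: [0.6, -0.1, -2.4]
width: 8.2
```

```bash
python3 -c "
from h import *
goto(466,-138,40,-16,4)
snap('side','s16');snap('top','t16')
a=load('s16')['color'][100:320,220:500];cv2.imwrite('pics/s16c.png',cv2.resize(a[:,:,::-1],None,fx=2.5,fy=2.5))"
```

```text
t 18.5 pos [ 461.1  -129.18   90.18] rot [179.03   0.35 -16.13] F [ 0.6 -0.1 -2.4] w 8.2 d [  4.9   -8.82 -50.18]
total units [0.149 0.125 1.005] per row [0.037 0.031 0.251] twist total -0.021
```

View pics/s16c.png

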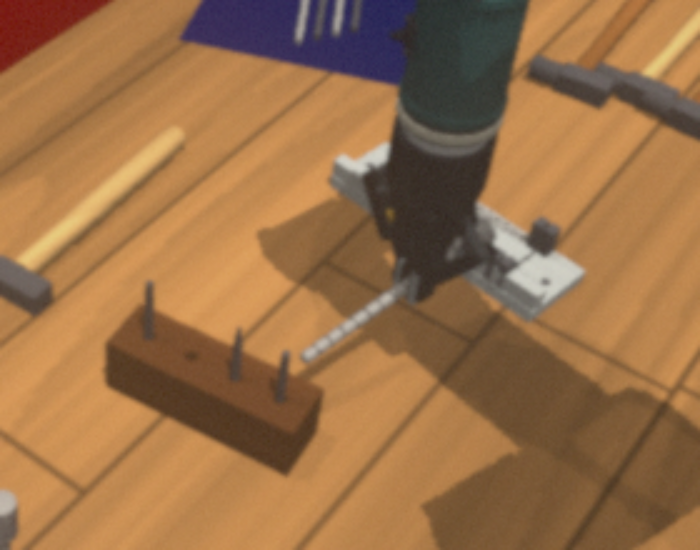

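apply_moves(
  translation=[
    [0, 0.1, 0.15],
    [0, 0.04, 0.2],
    [0, 0, 0.2],
    [0, 0, 0.15],
    [0, 0, 0.1],
    [0, 0, 0.08],
    [0, 0, 0],
  ],
  twist=[0, 0, 0, 0, 0, 0, 0],
)

```text
time_s: 19.18
ee_pos: [461.3, -139.8, 40.9]
ee_rot: [179.0, 0.3, -16.3]
contact_force: [0.0, 0.3, -2.9]
width: 8.3
```

```bash
python3 -c "
from h import *
goto(466,-138,40,-16,4)
snap('side','s17');snap('wrist','w17')
a=load('s17')['color'][100:320,220:500];cv2.imwrite('pics/s17c.png',cv2.resize(a[:,:,::-1],None,fx=2.5,fy=2.5))"
```

```text
t 19.18 pos [ 461.34 -139.84   40.87] rot [179.01   0.31 -16.26] F [ 0.   0.3 -2.9] w 8.3 d [ 4.66  1.84 -0.87]
total units [ 0.079 -0.062  0.016] per row [ 0.02  -0.015  0.004] twist total -0.043
```

View pics/s17c.png

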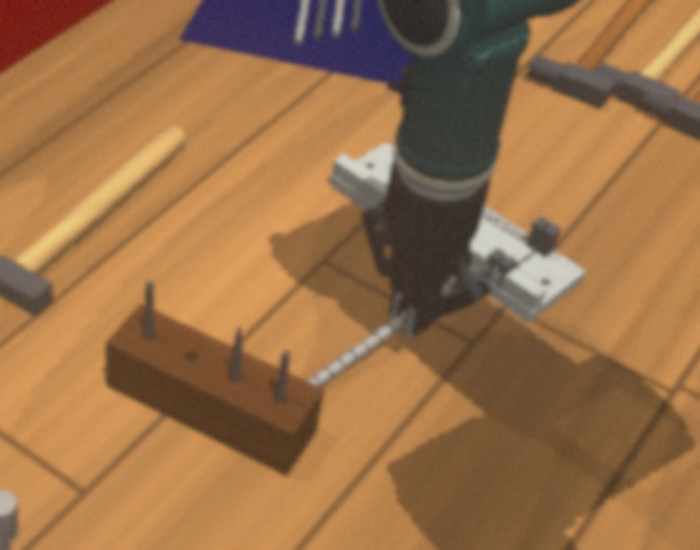

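View pics/w17.png

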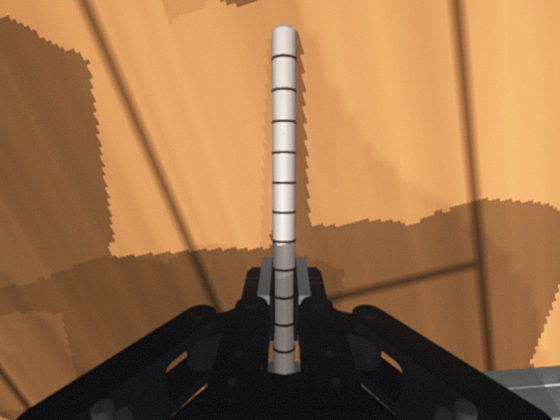

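apply_moves(
  translation=[
    [0, 0, 0.04],
    [0, 0, 0.04],
    [0, 0, 0.04],
    [0, 0, 0.04],
    [0, 0, 0.03],
    [0, 0, 0],
  ],
  twist=[0, 0, 0, 0, 0, 0],
)

```text
time_s: 19.78
ee_pos: [464.0, -140.8, 34.1]
ee_rot: [179.0, -0.0, -16.2]
contact_force: [-1.0, -0.4, 0.7]
width: 8.3
```

Gentle contact with the bench now. Opening the gripper.

apply_moves(
  translation=[
    [0, 0, 0],
    [0, 0, 0],
    [0, 0, 0],
    [0, 0, 0],
  ],
  twist=[0, 0, 0, 0],
  grip=110,
)

```text
time_s: 20.12
ee_pos: [465.7, -141.2, 35.3]
ee_rot: [179.0, -0.3, -16.2]
contact_force: [-0.6, -0.2, -0.7]
width: 48.7
```

apply_moves(
  translation=[
    [0, 0, -0.1],
    [0, 0, -0.3],
    [0, 0, -0.4],
    [0, 0, -0.5],
    [0, 0, -0.5],
    [0, 0, -0.3],
    [0, 0, 0],
  ],
  twist=[0, 0, 0, 0, 0, 0, 0],
)

```text
time_s: 20.7
ee_pos: [464.6, -138.6, 145.2]
ee_rot: [179.0, -0.1, -16.2]
contact_force: [0.5, -0.5, 0.3]
width: 49.0
```

```bash
python3 -c "
from h import *
snap('top','t18');snap('side','s18')
goto(533,-290.5,138,-9.5,5)"
```

```text
t 20.8 pos [ 463.06 -138.14  142.32] rot [ 1.79e+02  1.60e-01 -1.62e+01] F [ 0.1  0.2 -0.8] w 48.7 d [  69.94 -152.36   -4.32]
total units [2.194 2.534 0.125] per row [0.439 0.507 0.025] twist total -1.117
```

View pics/s18.png

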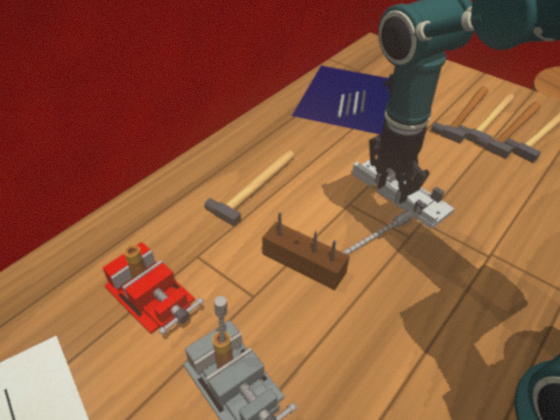

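The side view shows the big rod on the bench between stand and jig, off the fence, and the depth rod still standing in the handle. Going to the stop.

apply_moves(
  translation=[
    [0.3, 0.35, -0.05],
    [0.4, 0.45, -0.05],
    [0.43, 0.45, 0],
    [0.43, 0.45, 0],
    [0.4, 0.4, 0],
    [0.1, 0.1, 0],
    [0, 0, 0],
    [0, 0, 0],
  ],
  twist=[-0.22, -0.22, -0.22, -0.22, -0.22, 0, 0, 0],
)

```text
time_s: 21.47
ee_pos: [532.0, -268.8, 132.5]
ee_rot: [179.5, 1.5, -9.2]
contact_force: [-0.1, 0.4, -0.7]
width: 48.4
```

```bash
python3 -c "
from h import *
goto(533,-290.5,110,-9.5,5)
snap('wrist','w19');crop('w19',100,150,420,400,2.4)"
```

```text
t 21.47 pos [ 531.98 -268.82  132.5 ] rot [179.46   1.55  -9.21] F [-0.1  0.4 -0.7] w 48.4 d [  1.02 -21.68 -22.5 ]
total units [0.102 0.421 0.451] per row [0.02  0.084 0.09 ] twist total 0.049
```

View pics/w19.png

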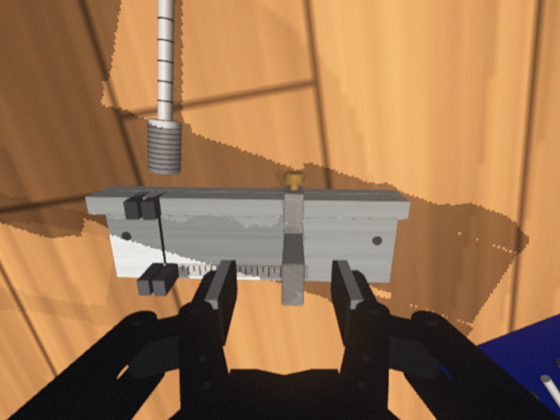

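The jig is clear, with the big rod's knob off the fence at (165,147). The stop block sits between the fingers' columns at about (293,285).

apply_moves(
  translation=[
    [0.04, 0.15, 0.1],
    [0.04, 0.15, 0.15],
    [0.03, 0.1, 0.15],
    [0, 0, 0.1],
    [0, 0, 0],
    [0, 0, 0],
  ],
  twist=[0.05, 0, 0, 0, 0, 0],
)

```text
time_s: 22.02
ee_pos: [529.2, -286.2, 102.4]
ee_rot: [179.6, 1.9, -9.4]
contact_force: [-0.9, -0.1, 0.2]
width: 48.4
```

```bash
python3 -c "
from h import *
goto(533,-290.5,74,-9.5,3)
snap('wrist','w20')"
```

```text
t 22.02 pos [ 529.21 -286.21  102.36] rot [179.6    1.91  -9.38] F [-0.9 -0.1  0.2] w 48.4 d [  3.79  -4.29 -28.36]
total units [0.108 0.068 0.564] per row [0.036 0.023 0.188] twist total 0.021
```

View pics/w20.png

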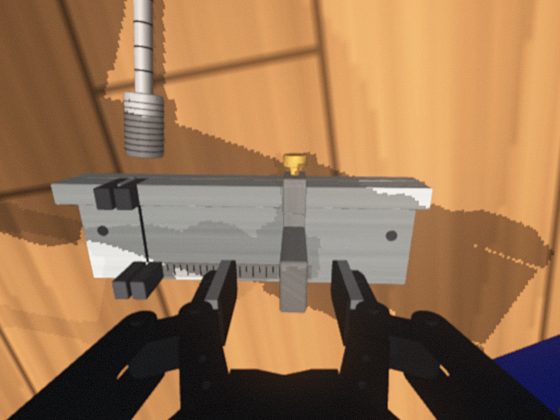

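apply_moves(
  translation=[
    [0.06, 0.05, 0.15],
    [0.05, 0.03, 0.2],
    [0, 0, 0.15],
    [0, 0, 0.04],
    [0, 0, 0],
  ],
  twist=[0, 0, 0, 0, 0],
)

```text
time_s: 22.48
ee_pos: [534.2, -291.3, 73.3]
ee_rot: [179.6, 1.8, -9.3]
contact_force: [-0.2, 0.1, 1.2]
width: 48.6
```

```bash
python3 -c "
from h import *
goto(533,-290.5,74,-9.5,3)
snap('wrist','w21')"
```

```text
t 22.48 pos [ 534.17 -291.25   73.27] rot [179.58   1.81  -9.33] F [-0.2  0.1  1.2] w 48.6 d [-1.17  0.75  0.73]
total units [-0.026 -0.011 -0.014] per row [-0.009 -0.004 -0.005] twist total 0.028
```

View pics/w21.png

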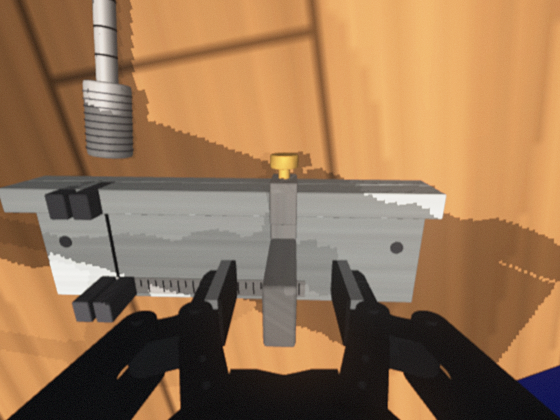

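The block stands between the pads at columns 265–297, so I'll close on it.

apply_moves(
  translation=[
    [-0.02, 0, 0],
    [0, 0, 0],
    [0, 0, 0],
    [0, 0, 0],
    [0, 0, 0],
  ],
  twist=[0, 0, 0, 0, 0],
  grip=255,
)

```text
time_s: 22.95
ee_pos: [533.1, -291.0, 73.6]
ee_rot: [179.6, 1.7, -9.4]
contact_force: [-3.0, -0.2, -2.5]
width: 13.3
```

```bash
python3 -c "
from h import *
goto(533,-290.5,74,-9.5,3)
snap('wrist','w22');crop('w22',40,160,320,340,2.8);snap('top','t22')
st=env.state();p=st['ee_pos'][:2]-np.array([424.2,-272.3]);print('jig x of TCP',p@[.9866,-.163],'->face',p@[.9866,-.163]-7)"
```

```text
t 22.95 pos [ 533.14 -290.96   73.61] rot [179.59   1.73  -9.4 ] F [-3.  -0.2 -2.5] w 13.3 d [-0.14  0.46  0.39]
total units [-0.004 -0.008 -0.008] per row [-0.001 -0.003 -0.003] twist total 0.017
jig x of TCP 110.49724802572422 ->face 103.49724802572422
```

View pics/w22_c40_160.png

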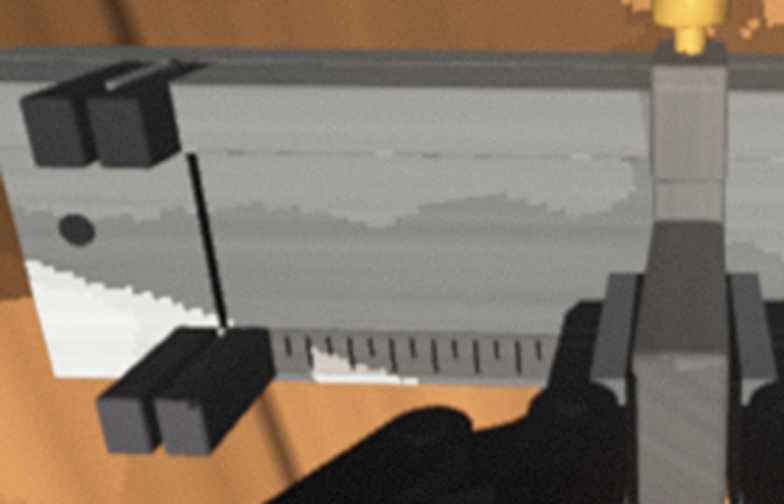

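```bash
python3 -c "
from h import *
d=-np.array([.9866,-.163])*42
print(tool(d[0],d[1],0,env.state()['ee_rot']))"
```

```text
[-8.39589354e-01 -2.29093730e-05  2.55620749e-02]
```

apply_moves(
  translation=[
    [-0.08, 0, 0],
    [-0.1, 0, 0],
    [-0.1, 0, 0.01],
    [-0.1, 0, 0],
    [-0.1, 0, 0.01],
    [0, 0, 0],
  ],
  twist=[0, 0, 0, 0, 0, 0],
)

```text
time_s: 23.55
ee_pos: [512.4, -287.4, 73.6]
ee_rot: [179.5, 1.0, -9.4]
contact_force: [2.5, -0.3, -5.9]
width: 13.1
```

```bash
cat >> h.py <<'E'
def face():
    st=env.state();p=st['ee_pos'][:2]-np.array([424.2,-272.3]);print('t',st['time_s'],'pos',st['ee_pos'].round(1),st['ee_rot'].round(2),'F',st['contact_force'].round(1),'w',round(st['width'],1),'face',(p@[.9866,-.163]-7).round(2),'jy',(p@[.163,.9866]).round(2))
E
python3 -c "
from h import *
face()"
```

```text
t 23.55 pos [ 512.4 -287.4   73.6] [179.53   1.05  -9.43] F [ 2.5 -0.3 -5.9] w 13.1 face 82.52 jy -0.52
```

apply_moves(
  translation=[
    [-0.1, 0, 0],
    [-0.1, 0, 0],
    [-0.1, 0, 0],
    [-0.1, 0, 0],
    [-0.1, 0, 0],
    [-0.06, 0, 0],
    [0, 0, 0],
  ],
  twist=[0, 0, 0, 0, 0, 0, 0],
)

```text
time_s: 24.13
ee_pos: [481.0, -282.1, 73.6]
ee_rot: [179.5, 1.1, -9.5]
contact_force: [4.0, 0.3, -5.6]
width: 12.9
```

```bash
python3 -c "
from h import *
face()"
```

```text
t 24.1333 pos [ 481.  -282.1   73.6] [179.55   1.08  -9.45] F [ 4.   0.3 -5.6] w 12.9 face 50.66 jy -0.39
```

```bash
python3 -c "
from h import *
snap('wrist','w23');crop('w23',100,160,360,360,3);snap('side','s23');crop('s23',370,150,460,230,7)
face()"
```

```text
t 24.2333 pos [ 481.  -282.1   73.6] [179.55   1.13  -9.44] F [ 0.9 -0.3 -3.9] w 13.1 face 50.68 jy -0.39
```

View pics/w23_c100_160.png

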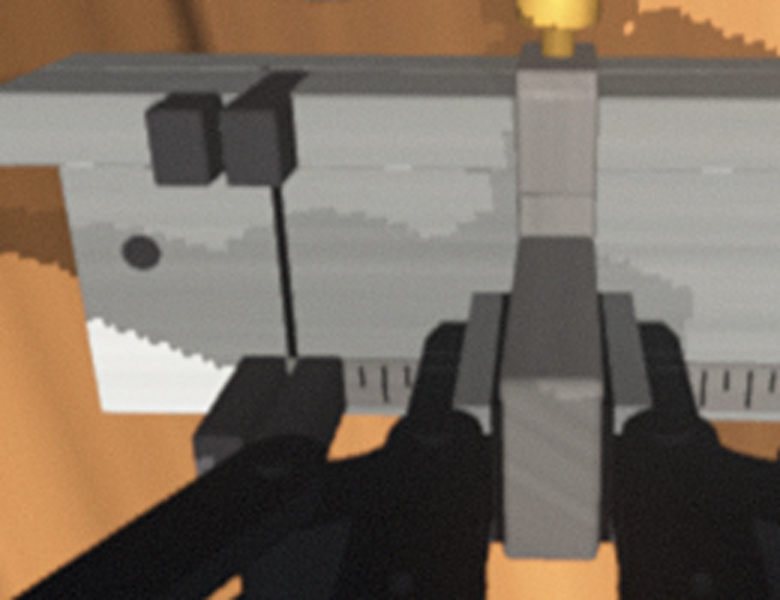

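apply_moves(
  translation=[
    [0.025, 0, 0],
    [0, 0, 0],
  ],
  twist=[0, 0],
)

```text
time_s: 24.4
ee_pos: [481.0, -282.1, 73.6]
ee_rot: [179.6, 1.3, -9.4]
contact_force: [1.6, 0.2, -4.9]
width: 13.3
```

```bash
python3 -c "
from h import *
face()"
```

```text
t 24.4 pos [ 481.  -282.1   73.6] [179.57   1.3   -9.44] F [ 1.6  0.2 -4.9] w 13.3 face 50.68 jy -0.4
```

apply_moves(
  translation=[
    [0, 0, 0],
    [0, 0, 0],
    [0, 0, 0],
    [0, 0, 0],
  ],
  twist=[0, 0, 0, 0],
  grip=110,
)

```text
time_s: 24.73
ee_pos: [479.7, -282.1, 74.5]
ee_rot: [179.6, 1.6, -9.3]
contact_force: [0.1, -0.3, -0.7]
width: 48.8
```

apply_moves(
  translation=[
    [0, 0, -0.1],
    [0, 0, -0.3],
    [0, 0, -0.4],
    [0, 0, -0.4],
    [0, -0.3, -0.4],
    [0, -0.3, 0],
    [0, 0, 0],
    [0, 0, 0],
  ],
  twist=[0, 0, 0, 0, 0, 0, 0, 0],
)

```text
time_s: 25.4
ee_pos: [486.2, -250.9, 159.4]
ee_rot: [179.6, 1.8, -9.3]
contact_force: [0.3, -0.2, -0.2]
width: 48.5
```

```bash
python3 -c "
from h import *
face()
snap('wrist','w24');crop('w24',130,150,330,300,4);snap('side','s24');crop('s24',370,150,460,230,7)
face()"
```

```text
t 25.4 pos [ 486.2 -250.9  159.4] [179.57   1.83  -9.26] F [ 0.3 -0.2 -0.2] w 48.5 face 50.69 jy 31.24
t 25.5 pos [ 485.4 -250.8  158.2] [179.62   1.96  -9.3 ] F [ 0.1 -0.3 -1. ] w 48.6 face 49.86 jy 31.18
```

View pics/w24_c130_150.png

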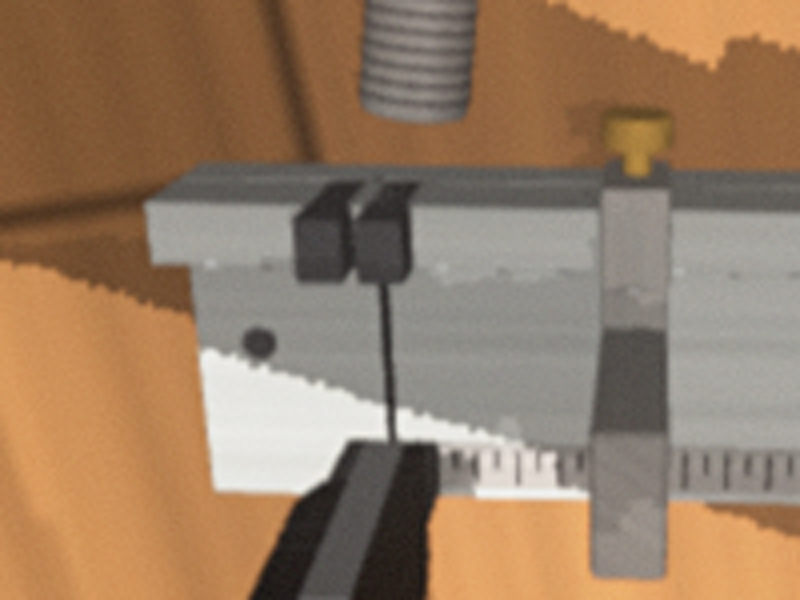

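View pics/w24.png

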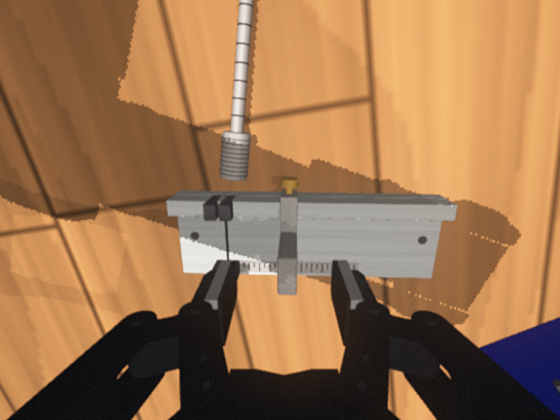

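```bash
python3 -c "
from h import *
crop('w24',225,250,335,285,7)
crop('w24',215,190,345,260,6)"
```

```text
(no output)
```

View pics/w24_c225_250.png

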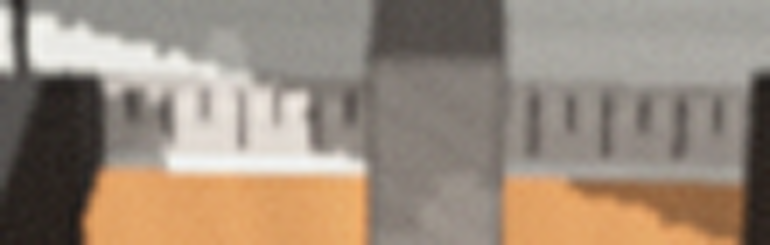

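View pics/w24_c215_190.png

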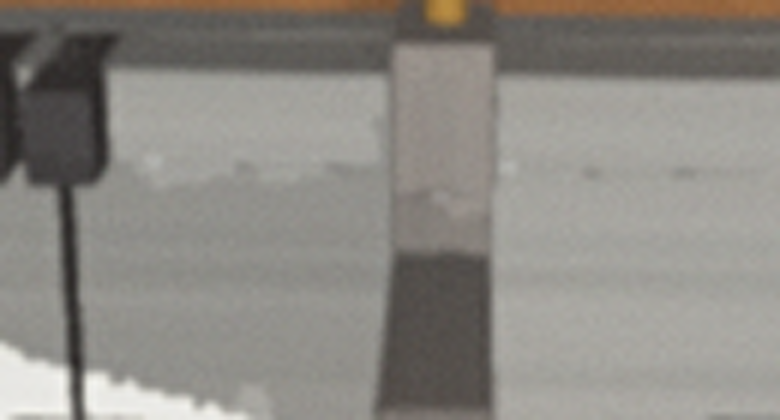

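View pics/s24_c370_150.png

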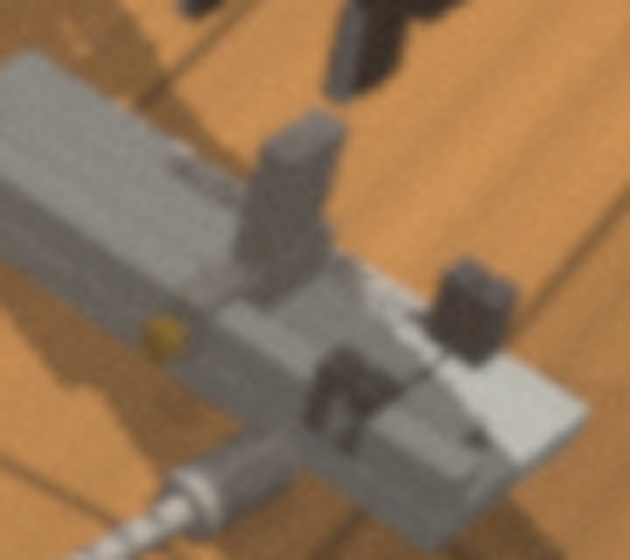

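```bash
python3 -c "
from h import *
W=load('w24');ex=np.array([.9866,-.163]);o=np.array([424.2,-272.3])
J=lambda u,v,z:((atz(W,u,v,z)[:2]-o)@ex, (atz(W,u,v,z)[:2]-o)@np.array([.163,.9866]))
c=lambda x,y,k,x0,y0:(x0+(x+.5)/k-.5,y0+(y+.5)/k-.5)
for x,m in ((241,30),(314,40),(350,45),(535,70),(606,80),(680,90)): print(m,np.round(J(*c(x,120,7,225,250),14.5),2))
print('slot',[np.round(J(*c(x,y,6,215,190),14),2) for x,y in ((66,190),(78,410))])
print('top left',[np.round(J(*c(*q,7,225,250),85),2) for q in ((372,62),(370,230))],'right',[np.round(J(*c(*q,7,225,250),85),2) for q in ((503,62),(503,230))])
for z in (20,30,38,42): print('arm L/R',z,[np.round(J(*c(*q,6,215,190),z),2) for q in ((391,100),(394,245),(495,100),(490,245))])
"
```

```text
30 [ 29.72 -31.63]
40 [ 39.7  -31.44]
45 [ 44.62 -31.35]
70 [ 69.79 -30.88]
80 [ 79.41 -30.7 ]
90 [ 89.41 -30.51]
slot [array([ 0.2 , 14.13]), array([ -0.09, -23.06])]
top left [array([51.34, 13.88]), array([51.05, -5.05])] right [array([64.22, 14.11]), array([64.5 , -4.77])]
arm L/R 20 [array([49.96, 30.95]), array([50.35,  8.27]), array([65.05, 31.13]), array([64.66,  8.47])]
arm L/R 30 [array([50.41, 34.13]), array([50.78, 12.33]), array([64.91, 34.3 ]), array([64.53, 12.53])]
arm L/R 38 [array([50.76, 36.67]), array([51.12, 15.59]), array([64.79, 36.83]), array([64.42, 15.77])]
arm L/R 42 [array([50.94, 37.94]), array([51.29, 17.21]), array([64.73, 38.1 ]), array([64.37, 17.4 ])]
```

The scale ticks (30/40/70/80 mm at crop columns 241/314/535/606) confirm the frame to within 0.6 mm. The stop's face reads about 51.2 mm against a depth of 51.5 mm. One last look at the whole scene before handing in.

apply_moves(
  translation=[
    [0, 0, -0.3],
    [0, 0, -0.4],
    [0, 0, -0.4],
    [0, 0, -0.2],
    [0, 0, 0],
    [0, 0, 0],
    [0, 0, 0],
  ],
  twist=[0, 0, 0, 0, 0, 0, 0],
)

```text
time_s: 26.08
ee_pos: [482.3, -250.4, 215.1]
ee_rot: [179.9, 2.9, -9.4]
contact_force: [0.1, -0.8, 0.1]
width: 48.6
```

```bash
python3 -c "
from h import *
snap('side','s25');face()
a=load('s25')['color'][130:420,130:470];cv2.imwrite('pics/s25c.png',cv2.resize(a[:,:,::-1],None,fx=2,fy=2,interpolation=cv2.INTER_CUBIC))"
```

```text
t 26.1333 pos [ 482.  -250.3  214.7] [179.9    3.    -9.36] F [-0.7 -0.4 -0.1] w 48.5 face 46.4 jy 31.16
```

View pics/s25c.png

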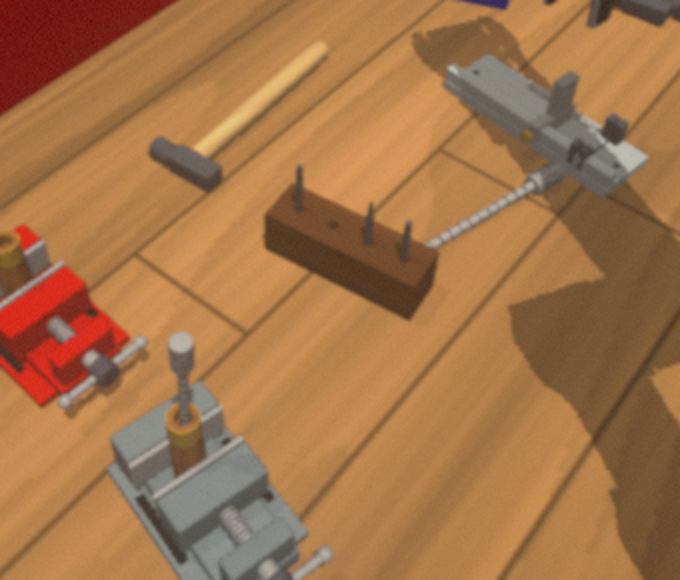

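The final view shows the depth rod standing in the handle (crop 182,350–420), all three punches in the stand, the hammer where it was, and the stop in place with the arm clear. Handing in.

```bash
python3 -c "
from workcell import env
print(env.job_done())"
```

```text
the job is handed in; nothing more can be done
None
```

The depth rod is standing at the bottom of the bore, the stop is set to the depth I read, and the job is handed in at about 26 s.

- **Rod:** I took the small rod from the stand and lowered it past the step into the handle in the grey vice. It bottomed firmly under a light press of up to about 10 N, and I left it standing free. In the last picture it leans a few degrees in the clearance.
- **Depth:** The arm height at the bottom gives 51.6 mm. The length still showing gives about 51.5 mm, though single camera pairs scatter from 50.0 to 53.8 mm depending on the pair and the reference height.
- **Stop:** Its face reads about 51.2 mm against the scale lines. The arm's own estimate before release was 50.7 mm. A nudge of about 1 mm to correct that did not move the stop, so I left it, as both are well within 3 mm.
- **Unplanned move:** The large look-alike rod, which stood free on the bench at the start, had toppled by my first close-up at 1.9 s. The arm had been nowhere near it and measured no contact. Its knob lay on the guide's fence in the stop's path, so I lifted it onto bare bench. Its tip now lies close to the punch stand, and I did not check whether it touches.
- **Last check:** The punches and hammer were not touched, the red vice was left alone, and the arm was clear of everything.

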